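Clear the scorched dial blanks into the reject box

ROBOT

A 6-joint arm with a two-finger parallel gripper is mounted at the origin on the work surface. World frame = base frame: x ahead of the robot, y to its left, z up, the work surface at z = 0. Lengths are in m, angles in degrees, forces in N, time in s.
With the tool pointing down it reaches from about 0.4 to 0.825 m from the base axis. Payload 7 kg.
Tool frame: the origin (TCP) lies at the very end of the fingers, on their centre line; the grasp point (between the pads) lies 19 mm behind it; z points along the fingers, y is the direction in which the jaws open and shut (so a half turn about z gives the same grasp; the last joint's range is limited). The gripper opens to 88 mm and grips with 3 to 60 N. Pads are 19 mm wide; open, the fingers measure 130 mm over their backs; the gripper's body (78 mm by 193 mm) begins 47 mm behind the grasp point.
Start: joints at [-58.837, 20.546, 0.682, 0, -70.136, -16.507], TCP at [0.171, -0.653, 0.227] pointing down, gripper open.
Joint ranges: [-176.03, 176.03], [-82.01, 121.73], [-58.28, 71.71], [-173.87, 95.51], [-174.79, -0.11], [-173.66, 173.66]. Speed limits (degrees/s): [136.94, 136.94, 172.46, 180, 180, 180].

INTERFACE

Orientations are given as [roll, pitch, yaw] about the fixed x, y, z axes, in that order (R = Rz(yaw) Ry(pitch) Rx(roll)).
In Python, from plant import telemetry, optics, ctrl gives the robot as it stands.
- The arm moves only by the tool servo_tool, never from a script. Its argument "rows" is a list of rows, each a list of 3 entries, a list of its own where there are three numbers: the shift along the tool's x, y, z in m, then the turn, a rotation vector about the tool's x, y, z in units of 6 degrees (1.0 is 6 degrees), then the closure, from 0 (fully open) to 1 (shut). A call has 1 to 20 rows; each row shifts and turns the commanded pose from where the row before left it, along the tool's axes as they then stand; what a row does not reach is not made up. A row lasts 1/12 s, in which the tool goes at most 41.7 mm and 7.16 degrees, less where a joint would pass 70% of its speed; a pose out of reach is approached as far as the arm can. A call is refused whole if a number of a shift passes 0.0417 or a number of a turn 1, either way. A call with a gripper value outside its range is refused whole. The fingers move at their own pace and stop on an object; the grip force is fixed at half the most. Time passes only in rows, so rows that do not move let the fingers close. It gives the time, the measured TCP pose, the force and the opening at its end, in the units of the state.
- telemetry.get_obs(): the state, without advancing time (a new reading comes with each control period).
- optics.snapshot(name): name is "scene" or "top" or "wrist"; returns the picture (420x560x3 uint8, red, green, blue); there is no depth.
- optics.camera_info(name): a dict with "mtx" (3x3 intrinsics, pixels), "D" ([k1, k2, p1, p2, k3] as OpenCV has them; the pictures are not rectified), "rvec" (rotation vector, rad) and "tvec" (3), from world to camera coordinates, as OpenCV has them. Camera axes: x right, y down, z forward; pixel columns grow to the right and rows downward; lengths in m; the calibration is good to about 2 mm. A picture is of the moment at which its call begins: read the wrist's pose just before it. camera_info takes no time and is no camera call; for the wrist camera it gives the pose at the moment of the call.
- ctrl.close_job(): hands the job in, once; it reports no verdict.
The state is a dict: "clock": time; "joint_pos": joint angles; "qvel": joint speeds; "tau": joint torques, N m; "tool_pos": TCP position; "orientation": TCP orientation; "force": force on the tool from outside, world axes, zero at the start; "moment": the same for the moment, N m; "opening": finger opening in m.
Only numpy, scipy, OpenCV 4.12 (cv2) and the standard library are available. Lean on these libraries where they do the work, as an engineer would, in place of code of your own. Each camera call takes 0.05 s, during which the arm holds its last target.

TASK

The dip basket hangs over the slot of the reject box: lift it off and hang it on the empty hook, keeping it level and never setting it down on the way. Then take the two scorched (black-faced) blanks from the rinse rack one at a time, push the sprung flap down and hold it open while you drop each one through the slot into the box, and let the flap close. Leave the two good blanks on their pillars, and leave the bottle and the jar where they stand.

Things in the scene. Friction and masses are not known exactly. Their poses are not given: they have to be found in the camera images.
- basket_tab (a point): middle of the grip on the blue tab on top of the dip basket's handle. The tab is 14 mm in x, 22 mm in y, and reaches 18 mm above and 23 mm below this point. Axes: x along the basket's long way, parallel to hook A's x at the start; z up. The basket is loose and weighs about 0.25 kg
- basket_tray (a point): centre of the underside of the basket's shallow steel tray (220 mm in x, 90 in y, 22 high), 112 mm below basket_tab. Gold discs are fixed in it. From the middle of its long sides two bars (14 mm wide in x, 5 thick) rise as an upside-down V in the y-z plane and meet below the tab; a hook's arm passes through the V along x
- basket_bail (a point): point under the peak of the basket's V handle, 40.8 mm straight below basket_tab; it lies on the centre line of a hook's arm when the basket hangs. With the basket raised 28 mm the V is clear of the arm by 15 mm on either side; the tray's rim is 49 mm below this point
- hookA_seat (a point): where the basket hangs at the start, on hook A (blue foot): centre line of its level arm, 10 mm thick, 225 mm above the bench. x runs along the arm: post and foot (80 mm wide) stand 140 mm away in +x, no higher than the arm; to -x the arm is level for 22 mm, then turns up to its end at 39 mm, 19 mm above its centre line. To unhook: raise 22 to 40 mm, draw 55 mm or more to -x
- hookB_seat (a point): the same hanging place on hook B (grey foot), empty at the start; same shape, size and axes as hook A. To hang: the reverse of unhooking, in this hook's frame
- slot (a point): centre of the slot in the fixed olive reject box, level with its top. The slot, 64 mm in x and 110 mm in y, is shut by a red flap and lies under the basket at the start. Axes: the flap's hinge runs along y at the slot's +x edge; z up
- reject_box: the reject box, 150 x 150 mm, 120 mm high, closed all round, hollow inside (the hidden bin), 5 mm walls; origin at the centre of its underside, 120 mm below the slot point, same axes
- flap (a joint): angle of the red flap: 0 shut, level with the box's top; grows as its -x edge is pushed down into the box; stop at 1.4 rad. Sprung shut: about 5 N at mid-slot opens it; a blank's weight does not. Pushing straight down at mid-slot with fingertips or held blank to 45 mm below the box's top, fingers spread along y, opens it over 1 rad; a blank let go there falls in
- reject1_center (a point): centre of reject 1 (scorched black top): flat round metal dial blank, 32 mm in diameter, 8 mm thick, about 50 g, lying level and loose on a pillar of the rack; the point is half-way through its thickness, z along the disc's axis
- reject2_center (a point): centre of reject 2 (scorched black top): flat round metal dial blank, 32 mm in diameter, 8 mm thick, about 50 g, lying level and loose on a pillar of the rack; the point is half-way through its thickness, z along the disc's axis
- good1_center (a point): centre of good blank 1 (clean gold top; leave alone): flat round metal dial blank, 32 mm in diameter, 8 mm thick, about 50 g, lying level and loose on a pillar of the rack; the point is half-way through its thickness, z along the disc's axis
- good2_center (a point): centre of good blank 2 (clean gold top; leave alone): flat round metal dial blank, 32 mm in diameter, 8 mm thick, about 50 g, lying level and loose on a pillar of the rack; the point is half-way through its thickness, z along the disc's axis
- rack: fixed rinse rack: pale blue plate 150 x 150 mm, 5 mm thick, with four white pillars 18 mm in diameter, 22 mm above the plate, at x and y = +-36 mm, a blank on each (blank's underside 27 mm above the bench). Origin: centre of the plate's underside, z up
- amber_bottle: amber bottle, 52 mm in diameter, 120 mm tall, standing loose beyond the rack; origin at the centre of its base; leave alone
- white_jar: white jar with grey cap, 56 mm in diameter, 70 mm tall, standing loose near hook B; origin at the centre of its base; leave alone

How it is judged (in metres and radians):
On the way:
1. the basket hangs on hook B, the formerly empty one, with nothing in the gripper touching it (distance between basket_bail and hookB_seat below 0.022 m and angle between basket_tab's own z axis and vertical below 0.15 rad and contact force between the fingers and basket below 0.1 N), for 0.3 s.
At the end, for the whole second after the job is handed in: basket hangs on hook B (bail within 22 mm of the hanging place, tilt under 0.15 rad, under 0.04 m/s); both scorched blanks at rest in the box; flap shut within 0.1 rad; good blanks within 12 mm, bottle and jar within 25 mm of their starts; nothing held (distance between basket_bail and hookB_seat below 0.022 m and angle between basket_tab's own z axis and vertical below 0.15 rad and linear speed of basket below 0.04 m/s and x of reject1_center in the frame of reject_box between -0.075 and 0.075 m and y of reject1_center in the frame of reject_box between -0.075 and 0.075 m and z of each of reject1_center, reject2_center in the frame of reject_box below 0.09 m and linear speed of each of reject1, reject2 below 0.03 m/s and x of reject2_center in the frame of reject_box between -0.075 and 0.075 m and y of reject2_center in the frame of reject_box between -0.075 and 0.075 m and value of joint flap below 0.1 rad and distance of each of good1_center, good2_center from where it was at the start of the episode below 0.012 m and distance of each of amber_bottle, white_jar from where it was at the start of the episode below 0.025 m); the robot touches nothing.
It fails at once if the basket is tilted by more than 0.4 rad (angle between basket_tab's own z axis and vertical above 0.4 rad).
It fails at once if the basket is set down or dropped: more than 28 mm lower than it hung at the start (height (world z) of basket_bail below 0.197 m).
It fails at once if a good blank is moved by more than 12 mm (distance of any of good1_center, good2_center from where it was at the start of the episode above 0.012 m).
It fails at once if the bottle or the jar is moved by more than 25 mm (distance of any of amber_bottle, white_jar from where it was at the start of the episode above 0.025 m).
It also fails if it takes over 72 s, if anything falls off the work surface, if the arm or the gripper's body presses on something with over 40 N, if the wrist force passes 120 N, or if a joint passes its speed limit or range.

## Working session

There is one attempt and no reset: what is moved stays moved. The work goes in short steps, Python scripts to look and compute and a tool call to move; the robot and the scene stay as the last step left them, time stands still between calls to the robot, and variables do not carry over. Pictures are saved under pics/ and viewed, and the job is handed in when it is done.

Besides the shell and the picture viewer there is one more tool, called after ">>>" as name(argument=value, ...), one argument or row to a line, values as JSON. servo_tool: Moves the arm, as the interface text tells. Its arguments: {"type":"object","properties":{"rows":{"type":"array"}},"required":["rows"]}

```bash
mkdir -p pics; ls; python3 - <<'E'
from plant import telemetry, optics, ctrl
import cv2
o=telemetry.get_obs();print(o)
for n in ["scene","top","wrist"]:
    im=optics.snapshot(n);cv2.imwrite(f"pics/{n}0.png",im[:,:,::-1]);print(n,optics.camera_info(n))
E
```

```text
pics
{'clock': 0.0, 'joint_pos': array([-5.88364100e+01,  2.05908370e+01,  6.32356842e-01, -2.07446690e-02,
       -7.01361065e+01, -1.65062418e+01]), 'qvel': array([-0.04845237,  0.05092051,  0.09796827,  0.0657473 ,  0.04835427,
        0.02902798]), 'tau': array([ 2.91819691e-03, -5.82720423e+01,  2.93063146e+01,  6.99763834e+00,
        6.72334674e-03, -1.74332413e-04]), 'tool_pos': array([ 0.17063762, -0.65255187,  0.22561672]), 'orientation': array([ 1.79903770e+02, -8.17909353e-03, -1.65349710e+02]), 'force': array([ 0.12044612, -0.1616953 , -0.17405429]), 'moment': array([ 0.02302179, -0.0228467 ,  0.0462789 ]), 'opening': 0.08780741292811335}
scene {'mtx': array([[537.47021066,   0.        , 284.29913949],
       [  0.        , 537.47021066, 201.23763433],
       [  0.        ,   0.        ,   1.        ]]), 'D': array([-0.04354385,  0.        ,  0.        ,  0.        ,  0.        ]), 'rvec': array([ 2.33246293,  1.12531206, -0.34581582]), 'tvec': array([-0.35649361, -0.30443957,  1.63188854])}
top {'mtx': array([[520.09646305,   0.        , 279.09989189],
       [  0.        , 520.09646305, 200.82898117],
       [  0.        ,   0.        ,   1.        ]]), 'D': array([-0.20341087,  0.        ,  0.        ,  0.        ,  0.        ]), 'rvec': array([ 2.20106272, -2.1581824 ,  0.09357822]), 'tvec': array([-0.01414286,  0.5994554 ,  1.16769768])}
wrist {'mtx': array([[292.24834062,   0.        , 277.98706209],
       [  0.        , 292.24834062, 211.21088402],
       [  0.        ,   0.        ,   1.        ]]), 'D': array([-0.05223755,  0.        ,  0.        ,  0.        ,  0.        ]), 'rvec': array([-1.79338039, -2.32426903, -0.35747041]), 'tvec': array([ 0.67417773, -0.03800659,  0.39113087])}
```

View pics/scene0.png

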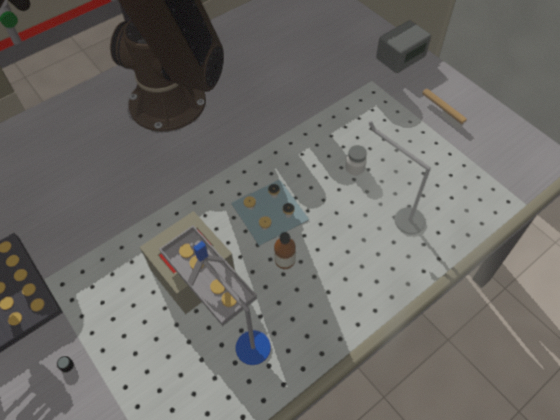

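View pics/top0.png

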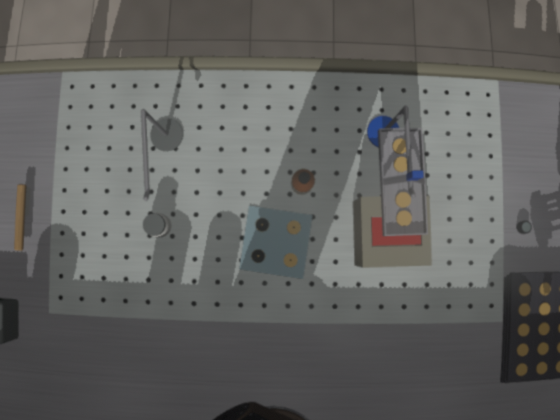

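View pics/wrist0.png

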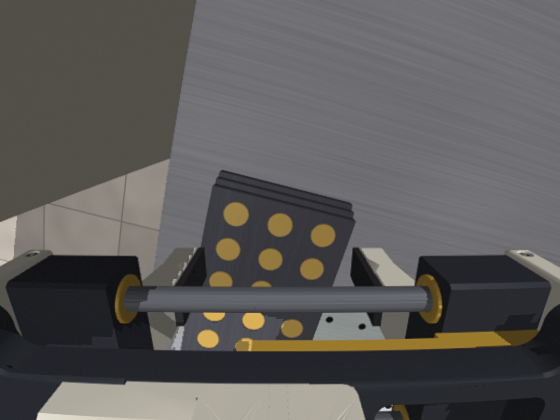

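```bash
cat > h.py <<'E'
import numpy as np, cv2
from plant import telemetry, optics, ctrl
def ray(n,uv,ci=None):
    c=ci or optics.camera_info(n)
    R,_=cv2.Rodrigues(c["rvec"]);p=cv2.undistortPoints(np.array([[uv]],float),c["mtx"],c["D"])[0,0]
    d=R.T@np.array([p[0],p[1],1]);return -R.T@c["tvec"],d/np.linalg.norm(d)
def onz(n,uv,z,ci=None):
    o,d=ray(n,uv,ci);return o+d*(z-o[2])/d[2]
def tri(uv1,uv2,n1="top",n2="scene"):
    a,d=ray(n1,uv1);b,e=ray(n2,uv2)
    s=np.linalg.lstsq(np.c_[d,-e],b-a,rcond=None)[0];p,q=a+s[0]*d,b+s[1]*e
    return (p+q)/2,np.linalg.norm(p-q)
def proj(n,P,ci=None):
    c=ci or optics.camera_info(n)
    return cv2.projectPoints(np.array(P,float).reshape(-1,1,3),c["rvec"],c["tvec"],c["mtx"],c["D"])[0][:,0]
def blobs(im,lo,hi,amin=8):
    m=cv2.inRange(cv2.cvtColor(im,cv2.COLOR_RGB2HSV),np.array(lo),np.array(hi))
    n,l,s,c=cv2.connectedComponentsWithStats(m)
    return [(c[i].round(1).tolist(),s[i].tolist()) for i in range(1,n) if s[i,4]>=amin]
E
python3 - <<'E'
import cv2
t=cv2.imread("pics/top0.png");s=cv2.imread("pics/scene0.png")
def z(i,x,y,w,h,k,n):cv2.imwrite(n,cv2.resize(i[y:y+h,x:x+w],None,fx=k,fy=k,interpolation=cv2.INTER_CUBIC))
z(t,340,90,100,100*1,5,"pics/t_a.png");z(t,340,170,110,110,5,"pics/t_a2.png");z(t,130,90,60,150,4,"pics/t_b.png");z(t,230,195,100,95,6,"pics/t_r.png")
z(s,130,200,150,130,5,"pics/s_a.png");z(s,340,100,100,140,4,"pics/s_b.png");z(s,220,170,100,80,6,"pics/s_r.png")
from h import *
T=cv2.cvtColor(t,cv2.COLOR_BGR2RGB);S=cv2.cvtColor(s,cv2.COLOR_BGR2RGB)
for n,i in (("top",T),("scene",S)):
    print(n,"blue",blobs(i,(105,150,60),(128,255,255)));print("red",blobs(i,(0,150,80),(6,255,255)));
    print("gold",blobs(i,(10,90,80),(28,255,255)))
E
```

```text
top blue [([376.3, 126.9], [368, 117, 22, 27, 277]), ([417.0, 174.3], [413, 172, 9, 6, 47])]
red []
gold [([399.1, 145.8], [393, 139, 13, 14, 144]), ([400.5, 163.7], [394, 157, 13, 14, 149]), ([302.6, 186.2], [295, 182, 17, 9, 106]), ([19.4, 217.0], [15, 185, 10, 65, 463]), ([402.8, 199.4], [397, 193, 13, 14, 148]), ([403.5, 217.9], [397, 211, 14, 14, 154]), ([293.1, 228.0], [289, 223, 10, 10, 57]), ([290.0, 259.8], [285, 254, 11, 12, 104]), ([544.4, 288.7], [540, 283, 10, 12, 99]), ([524.4, 289.2], [520, 284, 10, 11, 90]), ([544.2, 308.6], [539, 303, 11, 12, 114]), ([523.9, 309.1], [519, 304, 11, 11, 96]), ([523.2, 329.4], [519, 324, 10, 11, 88]), ([543.5, 328.5], [539, 324, 10, 11, 81]), ([542.7, 348.2], [538, 343, 10, 11, 80]), ([522.4, 349.3], [518, 344, 10, 11, 85]), ([558.6, 347.2], [558, 344, 2, 7, 11]), ([541.2, 367.7], [537, 363, 9, 10, 72]), ([558.2, 366.4], [557, 362, 3, 9, 22]), ([521.2, 369.1], [517, 364, 10, 11, 82])]
scene blue [([199.3, 246.2], [194, 242, 11, 9, 54]), ([253.0, 348.4], [237, 332, 33, 32, 750])]
red [([61.4, 18.3], [19, 0, 92, 41, 756]), ([5.2, 43.4], [0, 38, 13, 13, 105]), ([167.0, 263.0], [160, 254, 15, 18, 53])]
gold [([444.6, 105.9], [424, 90, 42, 33, 265]), ([249.2, 201.5], [244, 197, 11, 10, 91]), ([264.8, 221.8], [259, 217, 12, 11, 98]), ([282.6, 248.2], [275, 239, 19, 17, 185]), ([4.8, 246.5], [0, 241, 11, 12, 104]), ([185.6, 250.6], [179, 244, 14, 14, 147]), ([12.0, 260.4], [6, 255, 13, 12, 122]), ([192.8, 261.2], [190, 256, 7, 12, 57]), ([20.0, 274.5], [14, 269, 13, 12, 127]), ([216.7, 287.0], [211, 280, 14, 14, 143]), ([1.8, 286.9], [0, 282, 6, 12, 49]), ([28.4, 289.2], [22, 283, 14, 13, 132]), ([227.8, 299.7], [222, 292, 14, 15, 146]), ([6.2, 302.6], [0, 296, 14, 14, 150]), ([36.9, 304.3], [30, 298, 14, 13, 137]), ([14.6, 318.3], [8, 312, 14, 13, 142])]
```

View pics/t_a.png

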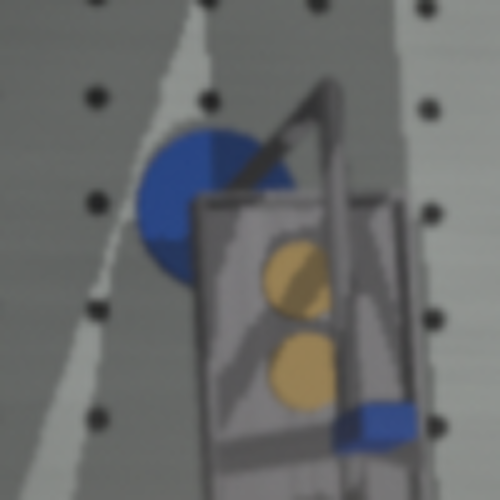

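View pics/t_a2.png

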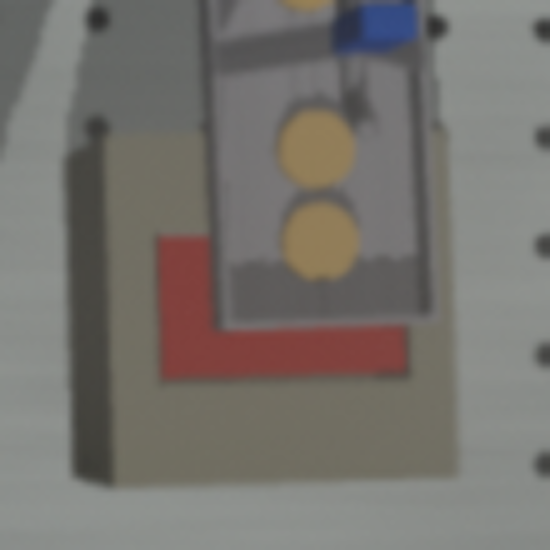

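View pics/t_b.png

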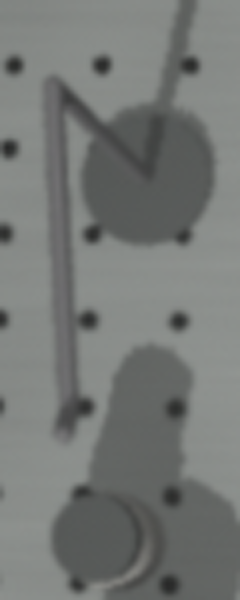

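View pics/t_r.png

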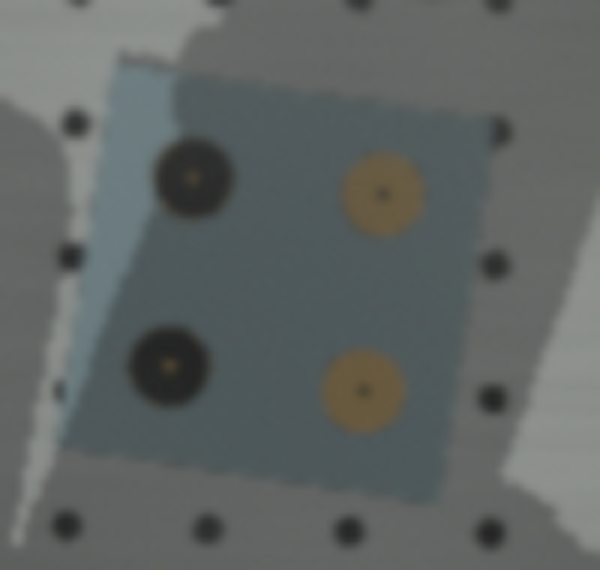

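View pics/s_a.png

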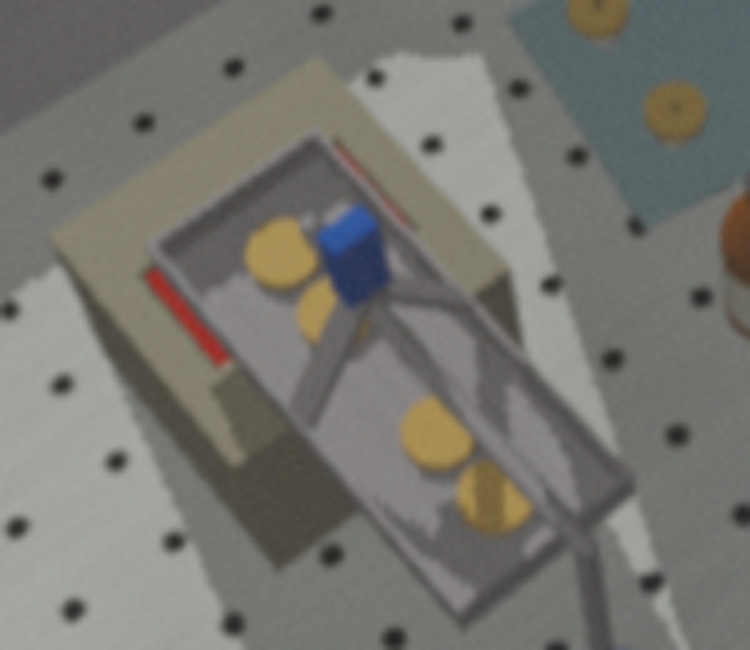

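View pics/s_b.png

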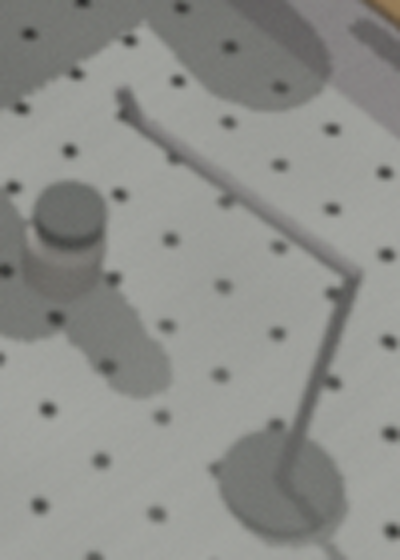

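View pics/s_r.png

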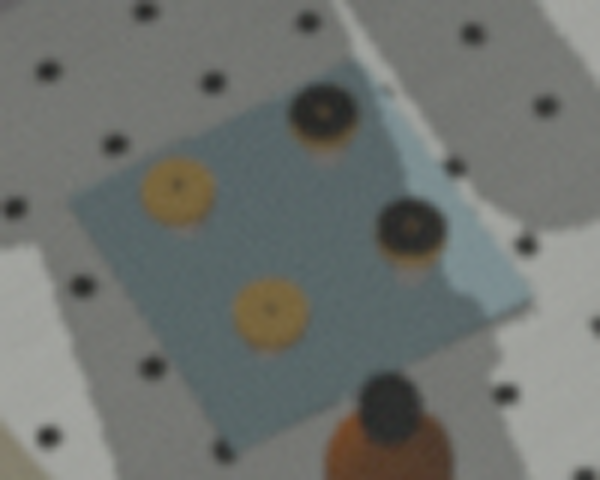

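```bash
cat > m.py <<'E'
from h import *
np.set_printoptions(precision=4,suppress=True)
print("tab top tri",tri((418,175),(199.6,245.6)), onz("top",(418,175),.284))
for nm,a,b in (("Acorner",(405,107.5),(243.5,306)),("Bcorner",(143.3,111.2),(428.3,168.5)),("Bbend",(147.5,190),(372.5,128.7)),("Btip",(146,197.5),(370.7,123))):
    print(nm,tri(a,b),onz("top",a,.225),onz("scene",b,.225))
print("jar",onz("top",(130+97/4,90+538/4),.07)[:2],onz("scene",(340+70/4,100+208/4),.07)[:2])
for nm,a,b in (("r1",(195,178),(323,111)),("r2",(170,367),(411,229)),("gA",(384,194),(179,190)),("gB",(364,390),(271,313))):
    a=(230+a[0]/6,195+a[1]/6);b=(220+b[0]/6,170+b[1]/6)
    print(nm,tri(a,b),onz("top",a,.035),onz("scene",b,.035))
# box top corners (t_a2)
f=lambda u,v:(340+u/5,170+v/5)
for nm,p in (("boxBL",(113,486)),("boxBR",(458,477)),("boxTL",(104,130)),("redTL",(157,235)),("redBL",(161,381)),("redBR",(409,374))):
    print(nm,onz("top",f(*p),.12))
g=lambda u,v:(130+u/5,200+v/5)
for nm,p in (("sBoxL",(50,237)),("sBoxT",(318,57)),("sBoxR",(508,270)),("sBoxBot",(240,467))): print(nm,onz("scene",g(*p),.12))
for nm,p in (("trayTL",(200,195)),("trayTR",(405,200))): print(nm,onz("top",(340+p[0]/5,90+p[1]/5),.176))
for nm,p in (("trayBL",(218,325)),("trayBR",(432,317))): print(nm,onz("top",f(*p),.176))
print("bottle", onz("scene",(220+390/6,170+400/6),.12),onz("top",(302,178),.12))
E
python3 m.py
```

```text
tab top tri (array([ 0.6323, -0.2566,  0.2756]), np.float64(0.0026437219963344055)) [ 0.6304 -0.2554  0.284 ]
Acorner (array([ 0.7704, -0.2499,  0.227 ]), np.float64(0.007310206047301479)) [ 0.7729 -0.2473  0.225 ] [ 0.7675 -0.2525  0.225 ]
Bcorner (array([0.7571, 0.2716, 0.2174]), np.float64(0.00021228629597743595)) [0.7552 0.2696 0.225 ] [0.76   0.2659 0.225 ]
Bbend (array([0.5975, 0.2509, 0.2262]), np.float64(0.00431162831433241)) [0.5988 0.253  0.225 ] [0.5959 0.2496 0.225 ]
Btip (array([0.5838, 0.2539, 0.2315]), np.float64(0.00040634790379990486)) [0.5842 0.2554 0.225 ] [0.5801 0.2588 0.225 ]
jar [0.5375 0.2743] [0.5439 0.2725]
r1 (array([0.5327, 0.0192, 0.1157]), np.float64(0.029979857321253942)) [0.5438 0.0342 0.035 ] [0.4791 0.04   0.035 ]
r2 (array([ 0.4819,  0.062 , -0.0777]), np.float64(0.03980385657174928)) [0.4724 0.0421 0.035 ] [0.551  0.0316 0.035 ]
gA (array([ 0.5279, -0.0484,  0.1149]), np.float64(0.03225372766919453)) [ 0.5392 -0.0373  0.035 ] [ 0.4734 -0.0338  0.035 ]
gB (array([ 0.475 , -0.0171, -0.0801]), np.float64(0.042956651235664604)) [ 0.4652 -0.0311  0.035 ] [ 0.5473 -0.0404  0.035 ]
boxBL [ 0.4548 -0.1809  0.12  ]
boxBR [ 0.4597 -0.3306  0.12  ]
boxTL [ 0.6054 -0.1755  0.12  ]
redTL [ 0.5611 -0.1985  0.12  ]
redBL [ 0.4994 -0.2008  0.12  ]
redBR [ 0.5035 -0.3085  0.12  ]
sBoxL [ 0.4673 -0.3326  0.12  ]
sBoxT [ 0.4616 -0.1841  0.12  ]
sBoxR [ 0.6103 -0.1796  0.12  ]
sBoxBot [ 0.6167 -0.3253  0.12  ]
trayTL [ 0.7389 -0.2062  0.176 ]
trayTR [ 0.7398 -0.2927  0.176 ]
trayBL [ 0.5222 -0.2136  0.176 ]
trayBR [ 0.5266 -0.3023  0.176 ]
bottle [ 0.6497 -0.0581  0.12  ] [ 0.6412 -0.0498  0.12  ]
```

```bash
cat > m2.py <<'E'
from h import *
np.set_printoptions(precision=4,suppress=True)
t=cv2.cvtColor(cv2.imread("pics/top0.png"),cv2.COLOR_BGR2GRAY).astype(float)
s=cv2.cvtColor(cv2.imread("pics/scene0.png"),cv2.COLOR_BGR2GRAY).astype(float)
P=[]
for v in range(122,182,3):
    u0=143.3+(v-111)/79*4.0; us=np.arange(int(u0)-6,int(u0)+8)
    r=t[v,us];w=np.clip(np.percentile(r,80)-r-8,0,None);
    P.append(onz("top",((w*us).sum()/w.sum(),v),.225))
P=np.array(P);k=np.polyfit(P[:,0],P[:,1],1);print("top arm line yaw",np.degrees(np.arctan(k[0])),"y at x=.618",np.polyval(k,.618),"res",np.std(P[:,1]-np.polyval(k,P[:,0])))
Q=[]
for u in range(380,424,3):
    v0=128.7+(u-372.5)/56*39.8; vs=np.arange(int(v0)-7,int(v0)+8)
    r=s[vs,u];w=np.clip(np.percentile(r,75)-r-8,0,None)
    Q.append(onz("scene",(u,(w*vs).sum()/w.sum()),.225))
Q=np.array(Q);k=np.polyfit(Q[:,0],Q[:,1],1);print("scene",np.degrees(np.arctan(k[0])),np.polyval(k,.618),"res",np.std(Q[:,1]-np.polyval(k,Q[:,0])))
E
python3 m2.py
```

```text
top arm line yaw 5.591695308180985 y at x=.618 0.2541487475481517 res 0.002449045132714452
scene 5.813349540881995 0.2493312023957645 res 0.0020183118898509525
```

>>> servo_tool(
  rows=[
    [[0, 0, -0.035], [0, 0, 1], 0],
    [[0, 0, -0.035], [0, 0, 1], 0],
    [[0, 0, -0.035], [0, 0, 0.08], 0],
    [[0, 0, 0], [0, 0, 0], 0],
  ],
)

```text
clock: 0.48
tool_pos: [0.1709, -0.6555, 0.3399]
orientation: [-179.4, 0.1, -177.9]
force: [0.1, 0.0, 2.1]
opening: 0.0876
```

```bash
cat >> h.py <<'E'
from scipy.spatial.transform import Rotation as Ro
def delta(p,yaw):
    o=telemetry.get_obs();R=Ro.from_euler('xyz',o["orientation"],degrees=True)
    g=Ro.from_euler('xyz',[180,0,yaw],degrees=True)
    d=R.as_matrix().T@(np.array(p)-o["tool_pos"])
    print("now",o["tool_pos"].round(4),o["orientation"].round(2),"F",o["force"].round(1),"open",round(o["opening"],4),"t",o["clock"])
    print("shift tool",d.round(4),"shift if at goal yaw",(g.as_matrix().T@(np.array(p)-o["tool_pos"])).round(4),"turn units",(np.degrees((R.inv()*g).as_rotvec())/6).round(3))
E
python3 -c "
from h import *
delta((.633,-.256,.33),-177.8)"
```

```text
now [ 0.1709 -0.6555  0.3399] [-1.7940e+02  1.3000e-01 -1.7786e+02] F [0.1 0.  2.1] open 0.0876 t 0.4833
shift tool [-0.4767  0.3821  0.0069] shift if at goal yaw [-0.4771  0.3815  0.0099] turn units [-0.101  0.022 -0.01 ]
```

>>> servo_tool(
  rows=[
    [[-0.02, 0.016, 0], [0, 0, 0], 0],
    [[-0.034, 0.027, 0], [0, 0, 0], 0],
    [[-0.034, 0.027, 0], [0, 0, 0], 0],
    [[-0.034, 0.027, 0], [0, 0, 0], 0],
    [[-0.034, 0.027, 0], [0, 0, 0], 0],
    [[-0.034, 0.027, 0], [0, 0, 0], 0],
    [[-0.034, 0.027, 0], [0, 0, 0], 0],
    [[-0.034, 0.027, 0], [0, 0, 0], 0],
    [[-0.034, 0.027, 0], [0, 0, 0], 0],
    [[-0.034, 0.027, 0], [0, 0, 0], 0],
    [[-0.034, 0.027, 0], [0, 0, 0], 0],
    [[-0.034, 0.027, 0], [0, 0, 0], 0],
    [[-0.034, 0.027, 0], [0, 0, 0], 0],
    [[-0.03, 0.026, 0], [0, 0, 0], 0],
    [[-0.018, 0.0155, 0], [0, 0, 0], 0],
    [[0, 0, 0], [0, 0, 0], 0],
    [[0, 0, 0], [0, 0, 0], 0],
  ],
)

```text
clock: 1.9
tool_pos: [0.6169, -0.2659, 0.3304]
orientation: [180.0, -0.1, -177.7]
force: [-0.2, -0.5, -0.1]
opening: 0.0874
```

```bash
python3 -c "
from h import *
delta((.633,-.256,.33),-177.8)
ci=optics.camera_info('wrist')
im=optics.snapshot('wrist');cv2.imwrite('pics/w1.png',im[:,:,::-1])
import pickle;pickle.dump(ci,open('w1.pkl','wb'))
print(blobs(im,(105,150,40),(128,255,255),30))
print(proj('wrist',[(.633,-.256,.2838),(.633,-.256,.266)],ci), -cv2.Rodrigues(ci['rvec'])[0].T@ci['tvec'])
im=optics.snapshot('top');cv2.imwrite('pics/t1.png',im[:,:,::-1])
"
```

```text
now [ 0.6169 -0.2659  0.3304] [ 1.7997e+02 -1.0000e-01 -1.7768e+02] F [-0.2 -0.5 -0.1] open 0.0874 t 1.9
shift tool [-0.0165  0.0093  0.0003] shift if at goal yaw [-0.0165  0.0093  0.0004] turn units [ 0.004 -0.016  0.021]
[([289.0, 244.3], [276, 227, 28, 35, 895])]
[[289.51183377 251.96286107]
 [288.69190474 242.67674737]] [ 0.53688038 -0.26894944  0.48826696]
```

View pics/w1.png

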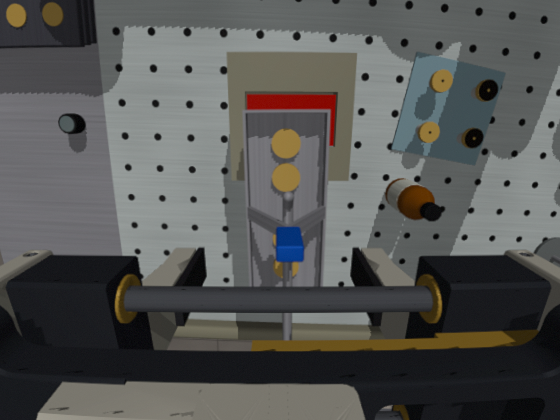

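View pics/t1.png

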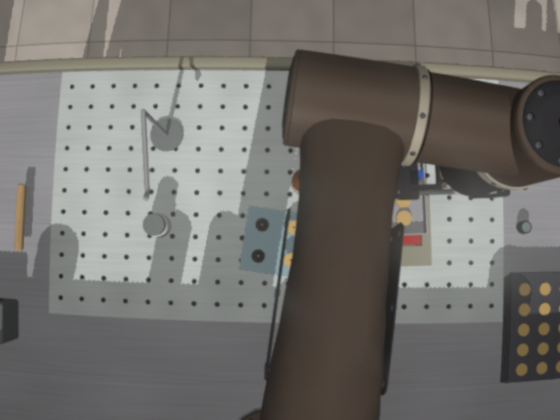

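```bash
python3 -c "
import cv2
i=cv2.imread('pics/w1.png')
a=cv2.resize(i[215:275,255:325],None,fx=8,fy=8,interpolation=cv2.INTER_CUBIC)
b=cv2.resize(i[40:190,220:365],None,fx=4,fy=4,interpolation=cv2.INTER_CUBIC)
c=cv2.resize(i[45:175,385:510],None,fx=5,fy=5,interpolation=cv2.INTER_CUBIC)
cv2.imwrite('pics/w1a.png',a);cv2.imwrite('pics/w1b.png',b);cv2.imwrite('pics/w1c.png',c[:600])
"
```

```text
(no output)
```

View pics/w1a.png

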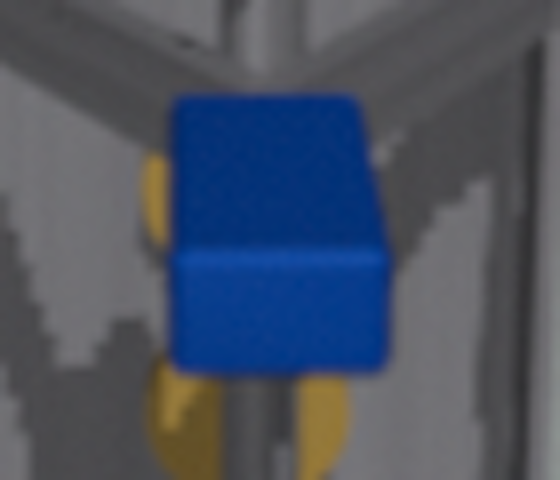

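View pics/w1b.png

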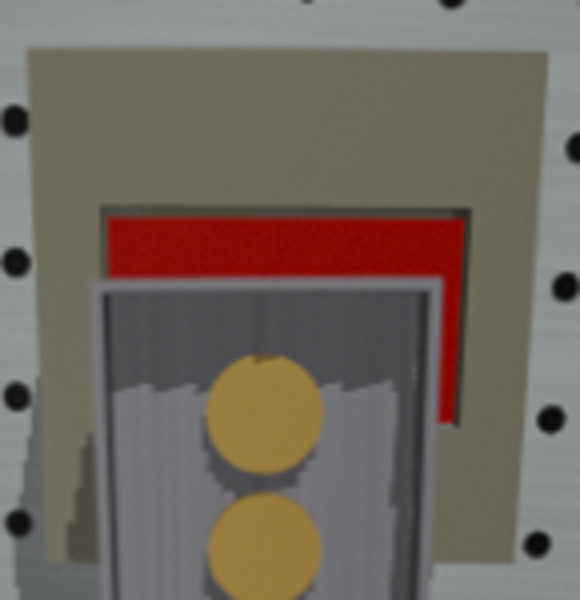

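View pics/w1c.png

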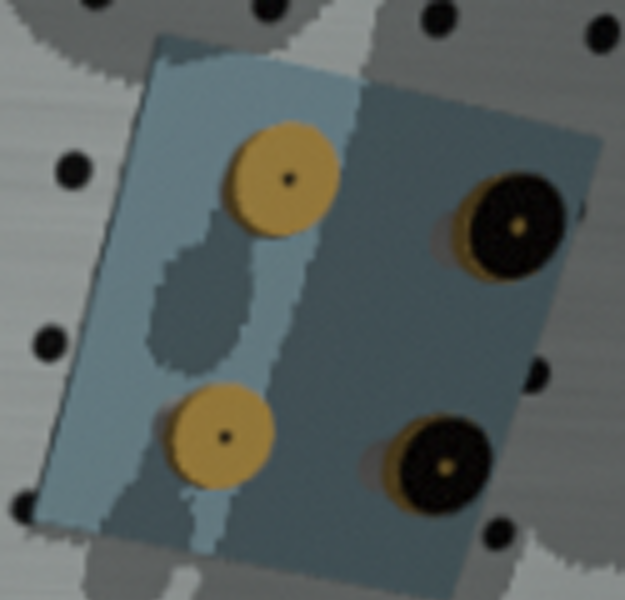

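```bash
python3 -c "
from h import *
import pickle
np.set_printoptions(precision=4,suppress=True)
ci=pickle.load(open('w1.pkl','rb'))
print('tab',onz('wrist',(290.1,253.9),.2838,ci))
f=lambda u,v:(220+u/4,40+v/4)
for p in ((27,48),(548,52),(102,206),(471,209)): print('box',p,onz('wrist',f(*p),.12,ci))
g=lambda u,v:(385+u/5,45+v/5)
for p in ((519,226),(447,467),(290,179),(225,436)): print('disc',onz('wrist',g(*p),.035,ci))
print(onz('top',(263.5,224.8),.035),onz('scene',(273,188),.035))
"
```

```text
tab [ 0.6346 -0.2555  0.2838]
box (27, 48) [ 0.4633 -0.3305  0.12  ]
box (548, 52) [ 0.4577 -0.1812  0.12  ]
box (102, 206) [ 0.5054 -0.3084  0.12  ]
box (471, 209) [ 0.5015 -0.1995  0.12  ]
disc [0.4764 0.0434 0.035 ]
disc [0.5476 0.0362 0.035 ]
disc [ 0.4685 -0.0299  0.035 ]
disc [ 0.5425 -0.0365  0.035 ]
[0.5436 0.032  0.035 ] [0.4765 0.0393 0.035 ]
```

>>> servo_tool(
  rows=[
    [[-0.017, 0.01, 0], [0, 0, 0], 0],
    [[0, 0, 0], [0, 0, 0], 0],
    [[0, 0, 0.02], [0, 0, 0], 0],
    [[0, 0, 0], [0, 0, 0], 0],
  ],
)

```text
clock: 2.33
tool_pos: [0.6309, -0.257, 0.3085]
orientation: [179.9, -0.2, -177.9]
force: [-0.4, 0.5, -1.7]
opening: 0.0878
```

```bash
python3 -c "
from h import *
delta((.634,-.256,.247),-177.8)
"
```

```text
now [ 0.6309 -0.257   0.3085] [ 179.88   -0.2  -177.9 ] F [-0.4  0.5 -1.7] open 0.0878 t 2.3333
shift tool [-0.0034  0.0007  0.0615] shift if at goal yaw [-0.0031  0.0009  0.0615] turn units [ 0.019 -0.034 -0.017]
```

>>> servo_tool(
  rows=[
    [[-0.003, 0.001, 0.02], [0, 0, 0], 0],
    [[0, 0, 0.02], [0, 0, 0], 0],
    [[0, 0, 0.015], [0, 0, 0], 0],
    [[0, 0, 0.006], [0, 0, 0], 0],
    [[0, 0, 0], [0, 0, 0], 0],
    [[0, 0, 0], [0, 0, 0], 0],
  ],
)

```text
clock: 2.83
tool_pos: [0.6354, -0.2564, 0.2515]
orientation: [-180.0, 0.0, -177.9]
force: [0.5, 0.0, 1.2]
opening: 0.0874
```

```bash
python3 -c "
from h import *
delta((.634,-.256,.247),-177.8)
im=optics.snapshot('wrist');cv2.imwrite('pics/w2.png',im[:,:,::-1])
"
```

```text
now [ 0.6354 -0.2564  0.2515] [-1.7997e+02  2.0000e-02 -1.7786e+02] F [0.5 0.  1.2] open 0.0874 t 2.8333
shift tool [0.0014 0.0005 0.0045] shift if at goal yaw [0.0014 0.0005 0.0045] turn units [-0.005  0.004 -0.01 ]
```

View pics/w2.png

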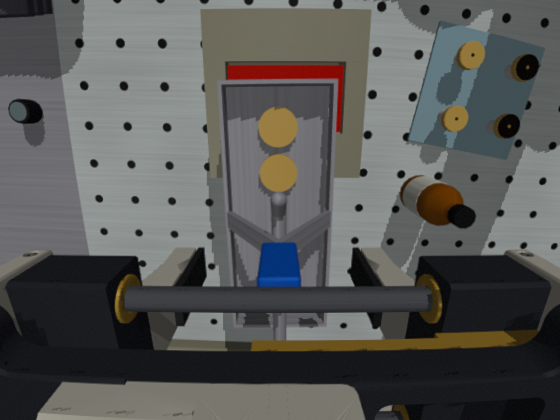

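>>> servo_tool(
  rows=[
    [[0.001, 0, 0.004], [0, 0, 0], 0],
    [[0, 0, 0], [0, 0, 0], 0],
    [[0, 0, 0], [0, 0, 0], 1],
    [[0, 0, 0], [0, 0, 0], 1],
    [[0, 0, 0], [0, 0, 0], 1],
    [[0, 0, 0], [0, 0, 0], 1],
    [[0, 0, 0], [0, 0, 0], 1],
    [[0, 0, 0], [0, 0, 0], 1],
    [[0, 0, 0], [0, 0, 0], 1],
    [[0, 0, 0], [0, 0, 0], 1],
  ],
)

```text
clock: 3.72
tool_pos: [0.6346, -0.2557, 0.2465]
orientation: [-180.0, -0.0, -177.8]
force: [-0.2, -0.3, -0.1]
opening: 0.0393
```

>>> servo_tool(
  rows=[
    [[0, 0, 0], [0, 0, 0], 1],
    [[0, 0, 0], [0, 0, 0], 1],
    [[0, 0, 0], [0, 0, 0], 1],
    [[0, 0, 0], [0, 0, 0], 1],
    [[0, 0, 0], [0, 0, 0], 1],
    [[0, 0, 0], [0, 0, 0], 1],
    [[0, 0, 0], [0, 0, 0], 1],
    [[0, 0, 0], [0, 0, 0], 1],
  ],
)

```text
clock: 4.38
tool_pos: [0.6346, -0.2559, 0.2466]
orientation: [-180.0, -0.0, -177.8]
force: [0.4, -2.8, -0.8]
opening: 0.0219
```

>>> servo_tool(
  rows=[
    [[0, 0, 0], [0, 0, 0], 1],
    [[0, 0, -0.005], [0, 0, 0], 1],
    [[0, 0, -0.008], [0, 0, 0], 1],
    [[0, 0, -0.008], [0, 0, 0], 1],
    [[0, 0, -0.006], [0, 0, 0], 1],
    [[0, 0, -0.003], [0, 0, 0], 1],
    [[0, 0, 0], [0, 0, 0], 1],
    [[0, 0, 0], [0, 0, 0], 1],
  ],
)

```text
clock: 5.05
tool_pos: [0.6346, -0.2555, 0.2767]
orientation: [180.0, 0.0, -177.8]
force: [-0.3, -0.1, -3.0]
opening: 0.0221
```

```bash
python3 -c "
from h import *
delta((.564,-.2585,.2775),-177.8)
im=optics.snapshot('wrist');cv2.imwrite('pics/w3.png',im[:,:,::-1])
im=optics.snapshot('scene');cv2.imwrite('pics/s3.png',im[:,:,::-1])
"
```

```text
now [ 0.6346 -0.2555  0.2767] [ 1.7999e+02  2.0000e-02 -1.7782e+02] F [-0.3 -0.1 -3. ] open 0.0221 t 5.05
shift tool [ 0.0706 -0.0003 -0.0008] shift if at goal yaw [ 0.0706 -0.0003 -0.0008] turn units [ 0.002  0.004 -0.004]
```

View pics/w3.png

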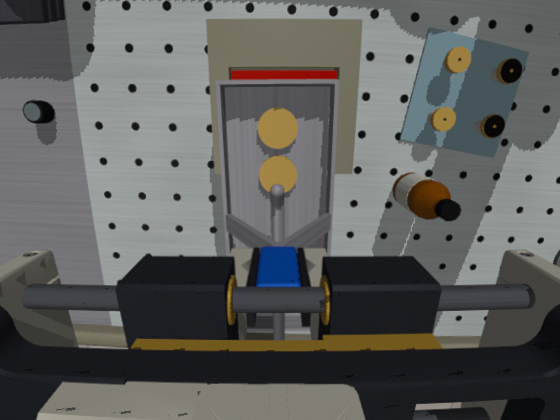

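View pics/s3.png

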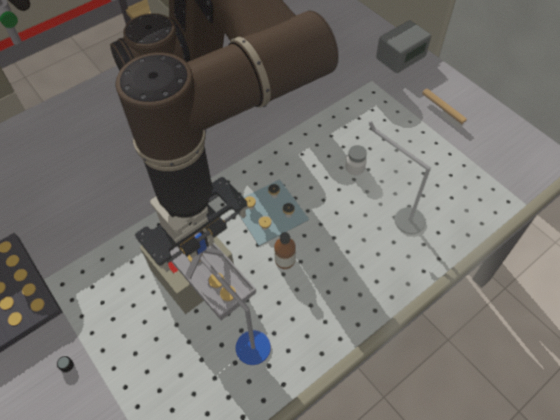

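>>> servo_tool(
  rows=[
    [[0.004, 0, 0], [0, 0, 0], 1],
    [[0.008, 0, -0.001], [0, 0, 0], 1],
    [[0.012, 0, 0], [0, 0, 0], 1],
    [[0.014, 0, 0], [0, 0, 0], 1],
    [[0.014, 0, 0], [0, 0, 0], 1],
    [[0.014, 0, 0], [0, 0, 0], 1],
    [[0.014, 0, 0], [0, 0, 0], 1],
    [[0.014, 0, 0], [0, 0, 0], 1],
    [[0.014, 0, 0], [0, 0, 0], 1],
    [[0.012, 0, 0], [0, 0, 0], 1],
    [[0.008, 0, 0], [0, 0, 0], 1],
    [[0.004, 0, 0], [0, 0, 0], 1],
    [[0, 0, 0], [0, 0, 0], 1],
  ],
)

```text
clock: 6.23
tool_pos: [0.502, -0.2608, 0.278]
orientation: [-180.0, 0.0, -177.8]
force: [0.4, 0.5, -2.4]
opening: 0.022
```

```bash
python3 -c "
from h import *
s=np.array([.619,.253]);a=np.radians(5.7);p=s-.12*np.array([np.cos(a),np.sin(a)]);print(p)
delta((*p,.28),-174.3)
im=optics.snapshot('wrist');cv2.imwrite('pics/w4.png',im[:,:,::-1])
"
```

```text
[0.49959333 0.24108163]
now [ 0.502  -0.2608  0.278 ] [-1.7999e+02  4.0000e-02 -1.7784e+02] F [ 0.4  0.5 -2.4] open 0.022 t 6.2333
shift tool [-0.0165  0.5016 -0.0021] shift if at goal yaw [-0.0475  0.4996 -0.002 ] turn units [-0.001  0.006 -0.59 ]
```

View pics/w4.png

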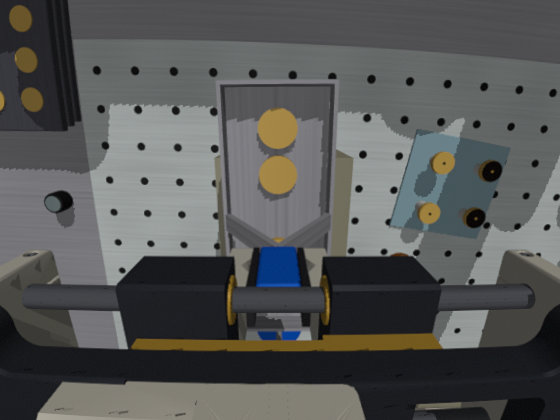

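>>> servo_tool(
  rows=[
    [[0, 0.006, 0], [0, 0, 0], 1],
    [[0, 0.012, 0], [0, 0, 0], 1],
    [[0, 0.018, 0], [0, 0, -0.06], 1],
    [[0, 0.024, 0], [0, 0, -0.06], 1],
    [[0, 0.028, 0], [0, 0, -0.06], 1],
    [[-0.002, 0.028, 0], [0, 0, -0.06], 1],
    [[-0.002, 0.028, 0], [0, 0, -0.06], 1],
    [[-0.002, 0.028, 0], [0, 0, -0.06], 1],
    [[-0.002, 0.028, 0], [0, 0, -0.06], 1],
    [[-0.002, 0.028, 0], [0, 0, -0.06], 1],
    [[-0.002, 0.028, 0], [0, 0, -0.06], 1],
    [[-0.002, 0.028, 0], [0, 0, -0.05], 1],
    [[-0.002, 0.028, 0], [0, 0, 0], 1],
    [[-0.002, 0.028, 0], [0, 0, 0], 1],
    [[-0.002, 0.028, 0], [0, 0, 0], 1],
    [[-0.002, 0.028, 0], [0, 0, 0], 1],
    [[-0.002, 0.024, 0], [0, 0, 0], 1],
    [[-0.002, 0.018, 0], [0, 0, 0], 1],
    [[0, 0.01, 0], [0, 0, 0], 1],
    [[0, 0.004, 0], [0, 0, 0], 1],
  ],
)

```text
clock: 7.95
tool_pos: [0.4926, 0.1942, 0.2772]
orientation: [-180.0, -0.0, -174.2]
force: [0.1, -0.7, -3.6]
opening: 0.0219
```

```bash
python3 -c "
from h import *
delta((.4996,.2411,.28),-174.3)
im=optics.snapshot('scene');cv2.imwrite('pics/s4.png',im[:,:,::-1])
im=optics.snapshot('top');cv2.imwrite('pics/t4.png',im[:,:,::-1])
"
```

```text
now [0.4926 0.1942 0.2772] [-1.7999e+02 -3.0000e-02 -1.7416e+02] F [ 0.1 -0.7 -3.6] open 0.0219 t 7.95
shift tool [-0.0117  0.046  -0.0029] shift if at goal yaw [-0.0116  0.046  -0.0028] turn units [-0.002 -0.006  0.023]
```

View pics/s4.png

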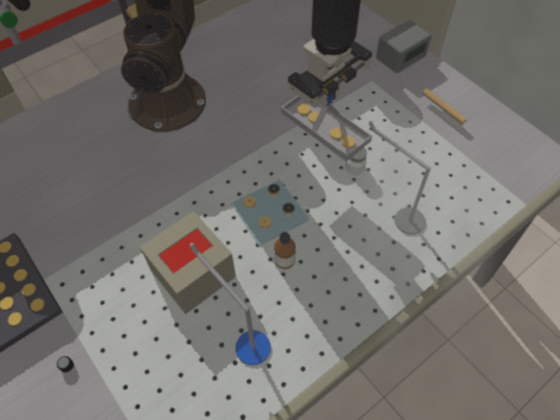

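View pics/t4.png

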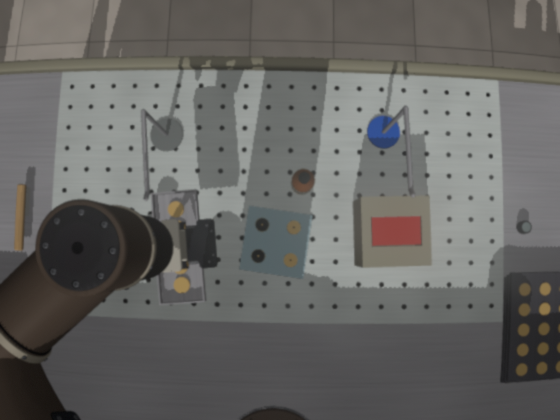

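>>> servo_tool(
  rows=[
    [[-0.002, 0.008, -0.001], [0, 0, 0], 1],
    [[-0.003, 0.014, -0.001], [0, 0, 0], 1],
    [[-0.003, 0.014, -0.001], [0, 0, 0.02], 1],
    [[-0.003, 0.008, 0], [0, 0, 0], 1],
    [[-0.001, 0.002, 0], [0, 0, 0], 1],
    [[0, 0, 0], [0, 0, 0], 1],
    [[0, 0, 0], [0, 0, 0], 1],
  ],
)

```text
clock: 8.63
tool_pos: [0.5005, 0.239, 0.2802]
orientation: [-180.0, -0.0, -174.4]
force: [0.1, -0.5, -3.3]
opening: 0.0215
```

```bash
python3 -c "
from h import *
delta((.619,.253,.28),-174.3)
im=optics.snapshot('scene');cv2.imwrite('pics/s5.png',im[60:230,260:460,::-1].repeat(3,0).repeat(3,1))
im=optics.snapshot('top');cv2.imwrite('pics/t5.png',im[:,:,::-1])
ci=optics.camera_info('wrist')
im=optics.snapshot('wrist');cv2.imwrite('pics/w5.png',im[:,:,::-1])
"
```

```text
now [0.5005 0.239  0.2802] [-1.7997e+02 -4.0000e-02 -1.7439e+02] F [ 0.1 -0.5 -3.3] open 0.0215 t 8.6333
shift tool [-1.193e-01  2.400e-03  1.000e-04] shift if at goal yaw [-0.1194  0.0022  0.0002] turn units [-0.005 -0.007 -0.015]
```

View pics/s5.png

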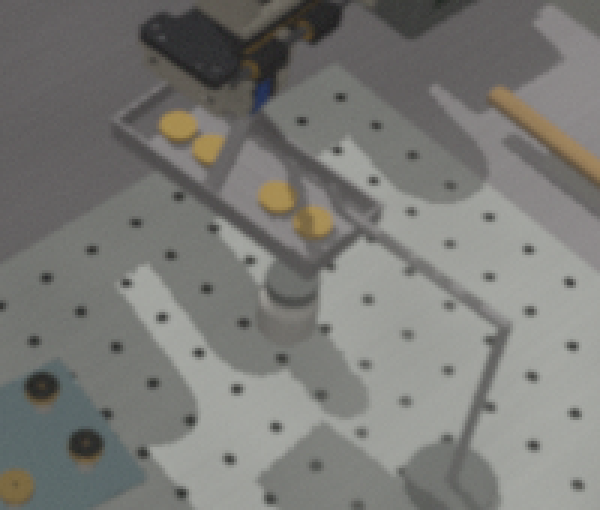

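View pics/t5.png

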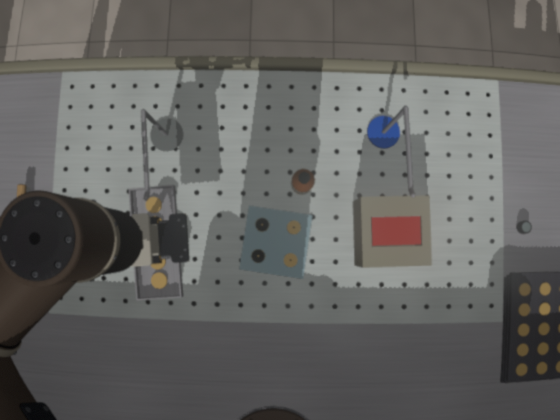

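View pics/w5.png

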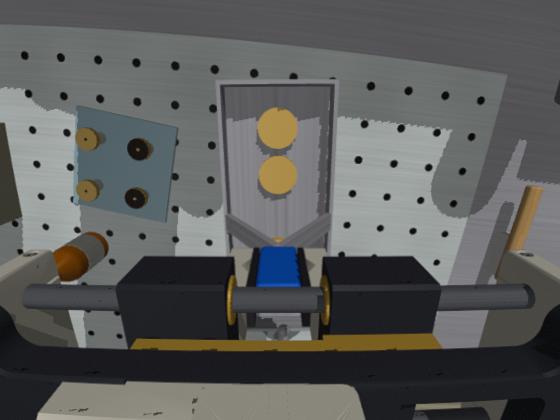

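```bash
python3 -c "
from h import *
i=cv2.imread('pics/w5.png');cv2.imwrite('pics/w5a.png',cv2.resize(i[235:345,225:335],None,fx=5,fy=5,interpolation=cv2.INTER_CUBIC))
ci=optics.camera_info('wrist')
print(proj('wrist',[(.5802,.2491,.244),(.619,.253,.225)],ci))
print(onz('wrist',(281,333),.244,ci))
"
```

```text
[[280.83924632 329.18401998]
 [280.58881181 350.02650477]]
[0.5839512  0.24961338 0.244     ]
```

View pics/w5a.png

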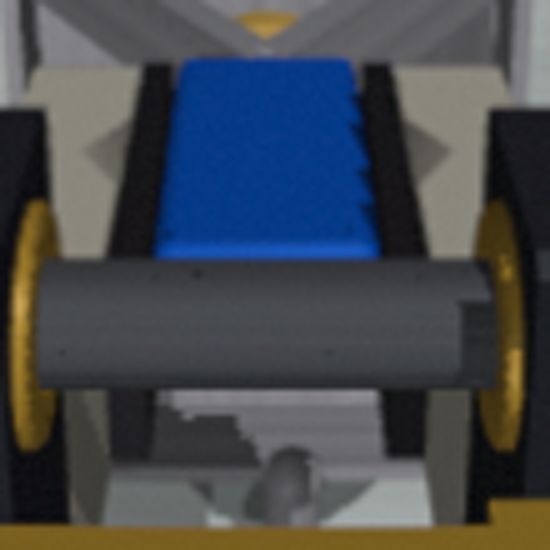

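>>> servo_tool(
  rows=[
    [[-0.004, 0.001, 0], [0, 0, 0], 1],
    [[-0.008, 0.001, 0], [0, 0, 0], 1],
    [[-0.012, 0, 0], [0, 0, 0], 1],
    [[-0.014, 0, 0], [0, 0, 0], 1],
    [[-0.014, 0, 0], [0, 0, 0], 1],
    [[-0.014, 0, 0], [0, 0, 0], 1],
    [[-0.012, 0, 0], [0, 0, 0], 1],
    [[-0.008, 0, 0], [0, 0, 0], 1],
    [[-0.004, 0, 0], [0, 0, 0], 1],
    [[0, 0, 0], [0, 0, 0], 1],
  ],
)

```text
clock: 9.62
tool_pos: [0.5909, 0.2496, 0.2798]
orientation: [-180.0, -0.0, -174.4]
force: [-0.6, -1.5, -2.1]
opening: 0.022
```

```bash
python3 -c "
from h import *
delta((.619,.253,.28),-174.3)
im=optics.snapshot('scene');cv2.imwrite('pics/s6.png',im[60:230,300:480,::-1].repeat(3,0).repeat(3,1))
"
```

```text
now [0.5909 0.2496 0.2798] [-1.7996e+02 -5.0000e-02 -1.7445e+02] F [-0.6 -1.5 -2.1] open 0.022 t 9.6167
shift tool [-0.0283  0.0006 -0.0003] shift if at goal yaw [-0.0283  0.0006 -0.0002] turn units [-0.006 -0.008 -0.024]
```

View pics/s6.png

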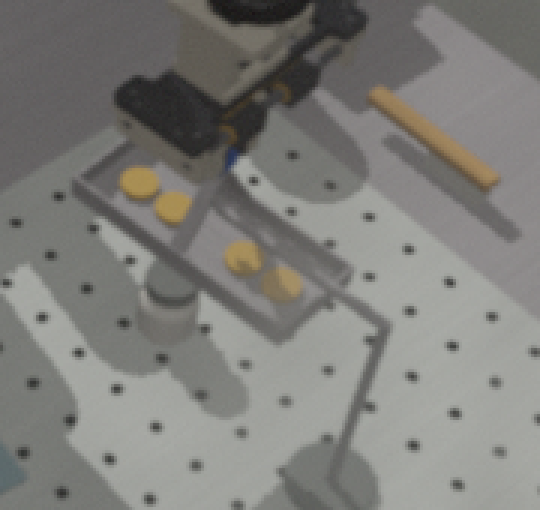

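>>> servo_tool(
  rows=[
    [[-0.006, 0, 0], [0, 0, 0], 1],
    [[-0.009, 0, 0], [0, 0, 0], 1],
    [[-0.008, 0.001, 0], [0, 0, 0], 1],
    [[-0.004, 0, 0], [0, 0, 0], 1],
    [[-0.001, 0, 0], [0, 0, 0], 1],
    [[0, 0, 0.006], [0, 0, 0], 1],
    [[0, 0, 0.008], [0, 0, 0], 1],
    [[0, 0, 0.007], [0, 0, 0], 1],
    [[0, 0, 0.005], [0, 0, 0], 1],
    [[0, 0, 0.002], [0, 0, 0], 1],
    [[0, 0, 0], [0, 0, 0], 1],
  ],
)

```text
clock: 10.58
tool_pos: [0.6172, 0.2533, 0.2517]
orientation: [-180.0, -0.1, -174.4]
force: [-0.3, 0.7, -3.2]
opening: 0.0216
```

```bash
python3 -c "
from h import *
delta((.619,.253,.2466),-174.3)
im=optics.snapshot('scene');cv2.imwrite('pics/s7.png',im[60:230,300:480,::-1].repeat(3,0).repeat(3,1))
im=optics.snapshot('wrist');cv2.imwrite('pics/w7.png',im[:,:,::-1])
"
```

```text
now [0.6172 0.2533 0.2517] [-1.7996e+02 -7.0000e-02 -1.7440e+02] F [-0.3  0.7 -3.2] open 0.0216 t 10.5833
shift tool [-0.0017 -0.0005  0.0051] shift if at goal yaw [-0.0017 -0.0005  0.0051] turn units [-0.007 -0.012 -0.016]
```

View pics/s7.png

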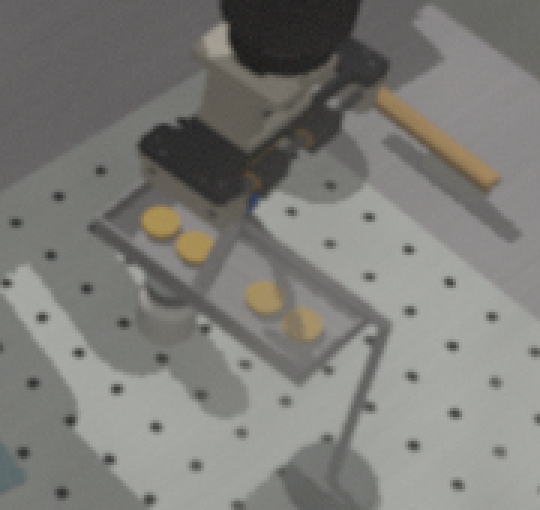

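View pics/w7.png

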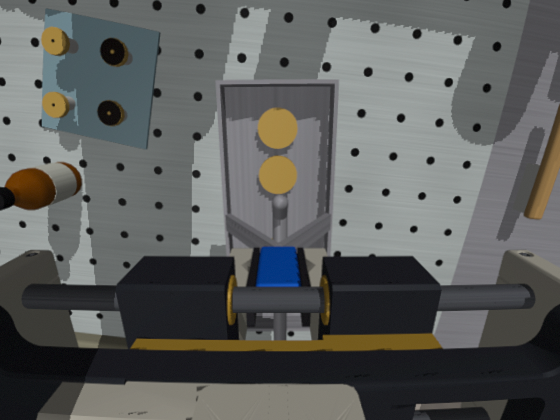

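>>> servo_tool(
  rows=[
    [[-0.001, 0, 0.003], [0, 0, 0], 1],
    [[0, 0, 0.001], [0, 0, 0], 1],
    [[0, 0, 0.001], [0, 0, 0], 1],
    [[0, 0, 0], [0, 0, 0], 1],
    [[0, 0, 0], [0, 0, 0], 1],
  ],
)

```text
clock: 11.1
tool_pos: [0.6189, 0.2539, 0.2477]
orientation: [180.0, 0.0, -174.4]
force: [0.4, 2.4, -2.5]
opening: 0.022
```

>>> servo_tool(
  rows=[
    [[0, 0, 0.001], [0, 0, 0], 1],
    [[0, 0, 0.0005], [0, 0, 0], 1],
    [[0, 0, 0], [0, 0, 0], 1],
  ],
)

```text
clock: 11.35
tool_pos: [0.6191, 0.2542, 0.2469]
orientation: [179.9, 0.1, -174.4]
force: [-1.0, 3.3, 2.3]
opening: 0.0222
```

>>> servo_tool(
  rows=[
    [[0, 0.002, 0], [0, 0, 0], 1],
    [[0, 0, 0], [0, 0, 0], 1],
    [[0, 0, 0], [0, 0, 0], 0.7],
    [[0, 0, 0], [0, 0, 0], 0.6],
    [[0, 0, 0], [0, 0, 0], 0.4],
    [[0, 0, 0], [0, 0, 0], 0.2],
    [[0, 0, 0], [0, 0, 0], 0],
    [[0, 0, 0], [0, 0, 0], 0],
    [[0, 0, 0], [0, 0, 0], 0],
    [[0, 0, 0], [0, 0, 0], 0],
  ],
)

```text
clock: 12.18
tool_pos: [0.6185, 0.2556, 0.246]
orientation: [180.0, -0.0, -174.4]
force: [-0.8, 0.3, -0.0]
opening: 0.0673
```

```bash
python3 -c "
from h import *
delta((.619,.253,.34),-174.3)
im=optics.snapshot('wrist');cv2.imwrite('pics/w8.png',im[:,:,::-1])
"
```

```text
now [0.6185 0.2556 0.246 ] [ 1.8000e+02 -1.0000e-02 -1.7441e+02] F [-0.8  0.3 -0. ] open 0.0673 t 12.1833
shift tool [-0.0003 -0.0027 -0.094 ] shift if at goal yaw [-0.0003 -0.0027 -0.094 ] turn units [ 0.    -0.001 -0.018]
```

View pics/w8.png

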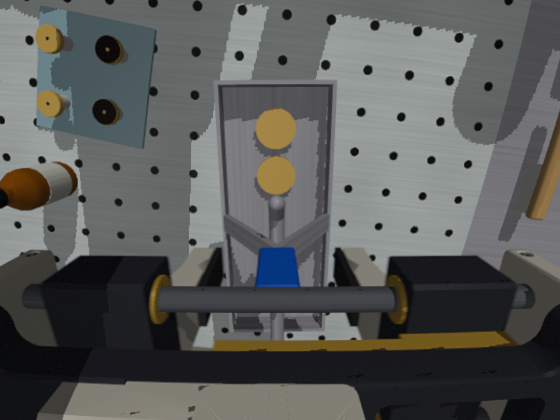

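```bash
python3 -c "
from h import *
for z in (.1,.15,.2,.25,.3): print(z,proj('scene',[(.6172,.2533,.2517+z),(.6172+.06,.2533,.2517+z)]).round(1).tolist())
i=cv2.imread('pics/s7.png');print(i.shape)
i=cv2.imread('pics/s4.png');cv2.imwrite('pics/s4z.png',cv2.resize(i[0:160,260:400],None,fx=4,fy=4))
for z in (.066,.1,.15,.2,.25,.3): print(z,(4*(proj('scene',[(.4926,.1942,.2772+z)])[0]-[260,0])).round(0).tolist())
"
```

```text
0.1 [[388.3, 94.6], [408.4, 110.6]]
0.15 [[392.0, 77.3], [412.9, 93.5]]
0.2 [[396.0, 58.8], [417.8, 75.1]]
0.25 [[400.3, 38.8], [423.1, 55.3]]
0.3 [[404.9, 17.2], [428.8, 33.8]]
(510, 540, 3)
0.066 [278.0, 311.0]
0.1 [282.0, 265.0]
0.15 [288.0, 192.0]
0.2 [295.0, 115.0]
0.25 [302.0, 31.0]
0.3 [310.0, -59.0]
```

View pics/s4z.png

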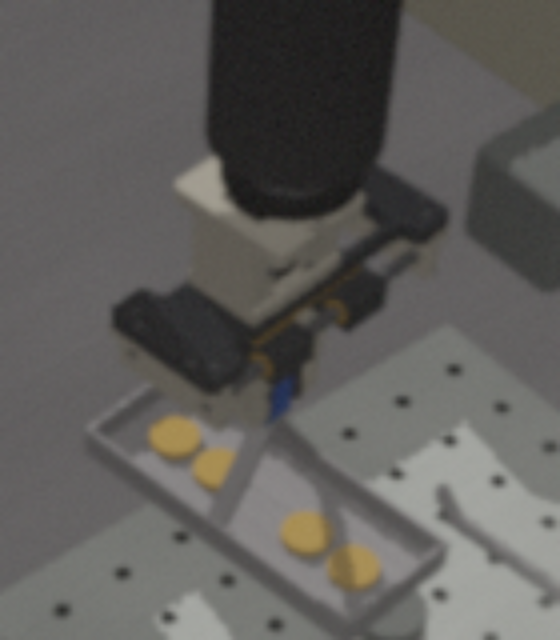

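>>> servo_tool(
  rows=[
    [[0, -0.002, -0.01], [0, 0, 0], 0],
    [[0, 0, -0.025], [0, 0, 0], 0],
    [[0, 0, -0.035], [0, 0, 0], 0],
    [[0, 0, -0.035], [0, 0, 0], 0],
    [[0, 0, 0], [0, 0, 0], 0],
  ],
)

```text
clock: 12.65
tool_pos: [0.6211, 0.2537, 0.3606]
orientation: [179.8, 0.7, -174.4]
force: [-0.2, -0.4, 1.6]
opening: 0.0875
```

```bash
python3 -c "
from h import *
delta((.476,.0425,.15),-178)
im=optics.snapshot('scene');cv2.imwrite('pics/s8.png',im[60:230,300:480,::-1].repeat(3,0).repeat(3,1))
"
```

```text
now [0.6211 0.2537 0.3606] [ 179.8     0.65 -174.39] F [-0.2 -0.4  1.6] open 0.0875 t 12.65
shift tool [ 0.1675 -0.1968  0.208 ] shift if at goal yaw [ 0.1524 -0.2061  0.2106] turn units [0.037 0.108 0.601]
```

View pics/s8.png

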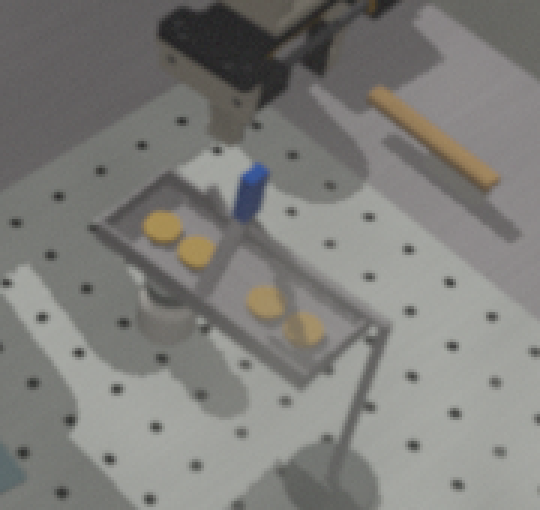

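>>> servo_tool(
  rows=[
    [[0.012, -0.015, 0], [0, 0, 0.3], 0.1],
    [[0.025, -0.034, 0], [0, 0, 0.3], 0.2],
    [[0.025, -0.034, 0], [0, 0, 0], 0.36],
    [[0.025, -0.034, 0], [0, 0, 0], 0.36],
    [[0.025, -0.034, 0.025], [0, 0, 0], 0.36],
    [[0.025, -0.034, 0.035], [0, 0, 0], 0.36],
    [[0.012, -0.016, 0.035], [0, 0, 0], 0.36],
    [[0.003, -0.005, 0.035], [0, 0, 0], 0.36],
    [[0, 0, 0.03], [0, 0, 0], 0.36],
    [[0, 0, 0.015], [0, 0, 0], 0.36],
    [[0, 0, 0], [0, 0, 0], 0.36],
    [[0, 0, 0], [0, 0, 0], 0.36],
  ],
)

```text
clock: 13.7
tool_pos: [0.4862, 0.0557, 0.1885]
orientation: [-180.0, -0.0, -178.0]
force: [0.2, 0.9, 1.2]
opening: 0.0564
```

```bash
python3 -c "
from h import *
delta((.476,.0425,.10),-178)
ci=optics.camera_info('wrist')
im=optics.snapshot('wrist');cv2.imwrite('pics/w9.png',im[:,:,::-1])
import pickle;pickle.dump(ci,open('w9.pkl','wb'))
print(proj('wrist',[(.476,.0425,.035),(.5475,.0345,.035)],ci))
"
```

```text
now [0.4862 0.0557 0.1885] [-1.7995e+02 -5.0000e-02 -1.7799e+02] F [0.2 0.9 1.2] open 0.0564 t 13.7
shift tool [ 0.0106 -0.0128  0.0885] shift if at goal yaw [ 0.0107 -0.0129  0.0885] turn units [-0.008 -0.008  0.001]
[[265.95372455 186.69996946]
 [257.62217964 246.71485579]]
```

View pics/w9.png

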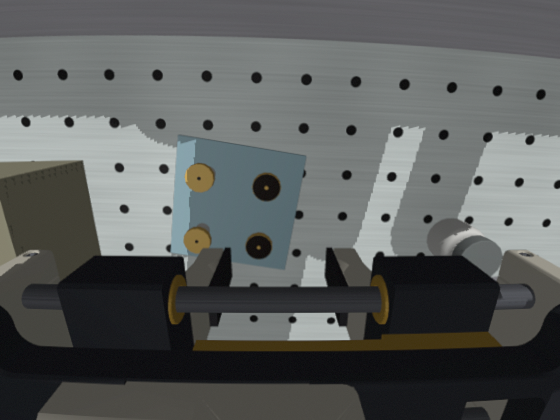

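>>> servo_tool(
  rows=[
    [[0.006, -0.007, 0.02], [0, 0, 0], 0.36],
    [[0.005, -0.006, 0.035], [0, 0, 0], 0.36],
    [[0, 0, 0.035], [0, 0, 0], 0.36],
    [[0, 0, 0.025], [0, 0, 0], 0.36],
    [[0, 0, 0.01], [0, 0, 0], 0.36],
    [[0, 0, 0], [0, 0, 0], 0.36],
    [[0, 0, 0], [0, 0, 0], 0.36],
  ],
)

```text
clock: 14.33
tool_pos: [0.4769, 0.0431, 0.0643]
orientation: [180.0, 0.1, -178.0]
force: [1.4, 0.2, 0.4]
opening: 0.056
```

```bash
python3 -c "
from h import *
delta((.476,.0425,.015),-178)
"
```

```text
now [0.4769 0.0431 0.0643] [ 1.7999e+02  7.0000e-02 -1.7797e+02] F [1.4 0.2 0.4] open 0.056 t 14.3333
shift tool [ 0.001  -0.0006  0.0493] shift if at goal yaw [ 0.0009 -0.0006  0.0493] turn units [0.001 0.012 0.006]
```

>>> servo_tool(
  rows=[
    [[0, 0, 0.015], [0, 0, 0], 0.36],
    [[0, 0, 0.015], [0, 0, 0], 0.36],
    [[0, 0, 0.012], [0, 0, 0], 0.36],
    [[0, 0, 0.006], [0, 0, 0], 0.36],
    [[0, 0, 0], [0, 0, 0], 0.36],
    [[0, 0, 0], [0, 0, 0], 0.6],
    [[0, 0, 0], [0, 0, 0], 1],
    [[0, 0, 0], [0, 0, 0], 1],
    [[0, 0, 0], [0, 0, 0], 1],
    [[0, 0, 0], [0, 0, 0], 1],
    [[0, 0, 0], [0, 0, 0], 1],
    [[0, 0, 0], [0, 0, 0], 1],
    [[0, 0, 0], [0, 0, 0], 1],
  ],
)

```text
clock: 15.42
tool_pos: [0.4761, 0.0428, 0.0158]
orientation: [180.0, 0.1, -178.0]
force: [-0.7, 0.4, 5.7]
opening: 0.0306
```

```bash
python3 -c "
from h import *
delta((.476,.0425,.015),-178)
im=optics.snapshot('wrist');cv2.imwrite('pics/w10.png',im[:,:,::-1])
im=optics.snapshot('scene');cv2.imwrite('pics/s10.png',im[120:270,200:370,::-1].repeat(3,0).repeat(3,1))
"
```

```text
now [0.4761 0.0428 0.0158] [ 1.7998e+02  5.0000e-02 -1.7798e+02] F [-0.7  0.4  5.7] open 0.0306 t 15.4167
shift tool [ 0.0001 -0.0003  0.0008] shift if at goal yaw [ 0.0001 -0.0003  0.0008] turn units [0.003 0.009 0.003]
```

View pics/w10.png

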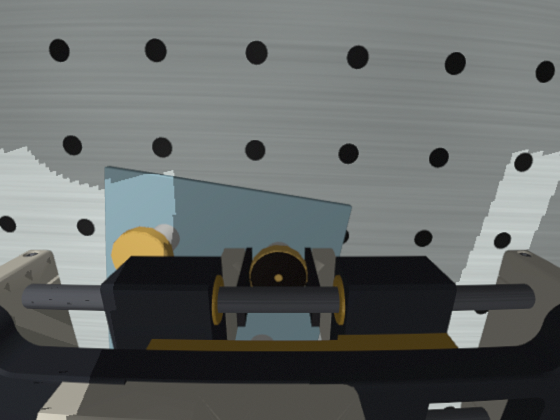

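View pics/s10.png

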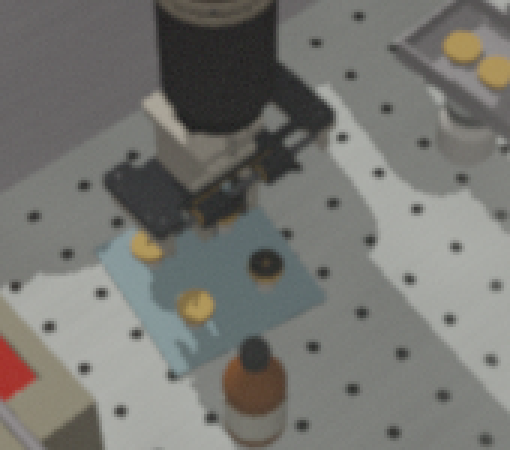

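>>> servo_tool(
  rows=[
    [[0, 0, -0.01], [0, 0, 0], 1],
    [[0, 0, -0.02], [0, 0, 0], 1],
    [[0, 0, -0.035], [0, 0, 0], 1],
    [[0, 0, -0.035], [0, 0, 0], 1],
    [[0, 0, -0.035], [0, 0, 0], 1],
    [[0, 0, -0.035], [0, 0, 0], 1],
    [[0, 0, -0.01], [0, 0, 0], 1],
    [[0, 0, 0], [0, 0, 0], 1],
    [[0, 0, 0], [0, 0, 0], 1],
  ],
)

```text
clock: 16.27
tool_pos: [0.4756, 0.0427, 0.1954]
orientation: [179.9, 0.1, -178.0]
force: [-0.1, -0.5, -0.7]
opening: 0.0311
```

```bash
python3 -c "
from h import *
delta((.528,-.2535,.18),-177.9)
ci=optics.camera_info('wrist')
im=optics.snapshot('wrist');cv2.imwrite('pics/w11.png',im[:,:,::-1])
print(proj('wrist',[(.469,-.030,.035),(.5425,-.0368,.035)],ci))
"
```

```text
now [0.4756 0.0427 0.1954] [ 1.7994e+02  6.0000e-02 -1.7802e+02] F [-0.1 -0.5 -0.7] open 0.0311 t 16.2667
shift tool [-0.0421 -0.2979  0.0151] shift if at goal yaw [-0.0415 -0.2979  0.0154] turn units [ 0.01   0.009 -0.02 ]
[[212.47936624 186.48532838]
 [208.77933317 246.71166747]]
```

View pics/w11.png

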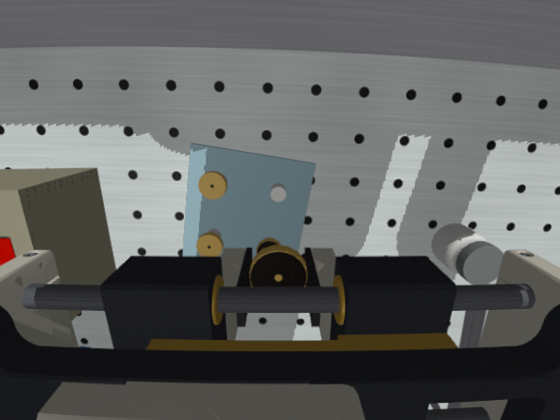

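>>> servo_tool(
  rows=[
    [[-0.002, -0.012, 0], [0, 0, 0], 1],
    [[-0.004, -0.026, 0], [0, 0, 0], 1],
    [[-0.004, -0.03, 0], [0, 0, 0], 1],
    [[-0.004, -0.03, 0], [0, 0, 0], 1],
    [[-0.004, -0.03, 0], [0, 0, 0], 1],
    [[-0.004, -0.03, 0], [0, 0, 0], 1],
    [[-0.004, -0.03, 0], [0, 0, 0], 1],
    [[-0.004, -0.03, 0], [0, 0, 0], 1],
    [[-0.004, -0.03, 0], [0, 0, 0], 1],
    [[-0.004, -0.026, 0], [0, 0, 0], 1],
    [[-0.003, -0.015, 0], [0, 0, 0], 1],
    [[-0.001, -0.008, 0], [0, 0, 0], 1],
    [[0, 0, 0], [0, 0, 0], 1],
    [[0, 0, 0], [0, 0, 0], 1],
  ],
)

```text
clock: 17.48
tool_pos: [0.5272, -0.2525, 0.1937]
orientation: [180.0, -0.1, -178.1]
force: [0.1, -0.8, -0.8]
opening: 0.0307
```

```bash
python3 -c "
from h import *
delta((.528,-.2535,.15),-177.9)
ci=optics.camera_info('wrist')
im=optics.snapshot('wrist');cv2.imwrite('pics/w12.png',im[:,:,::-1])
im=optics.snapshot('scene');cv2.imwrite('pics/s12.png',im[150:350,130:330,::-1].repeat(3,0).repeat(3,1))
f=lambda x,y:(.5355+x*.9993-y*.0366,-.2533+x*.0366+y*.9993,.12)
print(proj('wrist',[f(-.032,-.055),f(-.032,.055),f(.032,-.055)],ci))
"
```

```text
now [ 0.5272 -0.2525  0.1937] [ 1.7995e+02 -1.5000e-01 -1.7806e+02] F [ 0.1 -0.8 -0.8] open 0.0307 t 17.4833
shift tool [-0.0008 -0.001   0.0437] shift if at goal yaw [-0.0007 -0.001   0.0437] turn units [ 0.008 -0.025 -0.026]
[[208.69078018 192.68727338]
 [343.43141837 192.42460812]
 [214.01419499 263.31133857]]
```

View pics/w12.png

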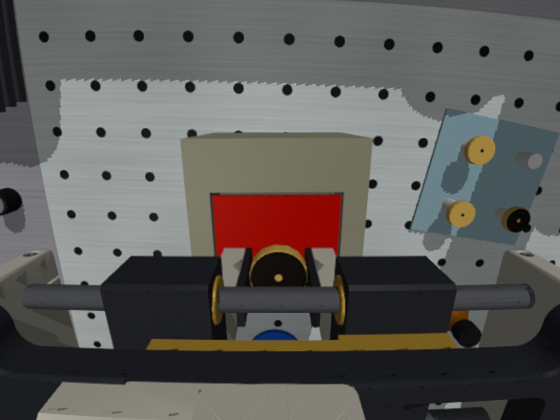

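View pics/s12.png

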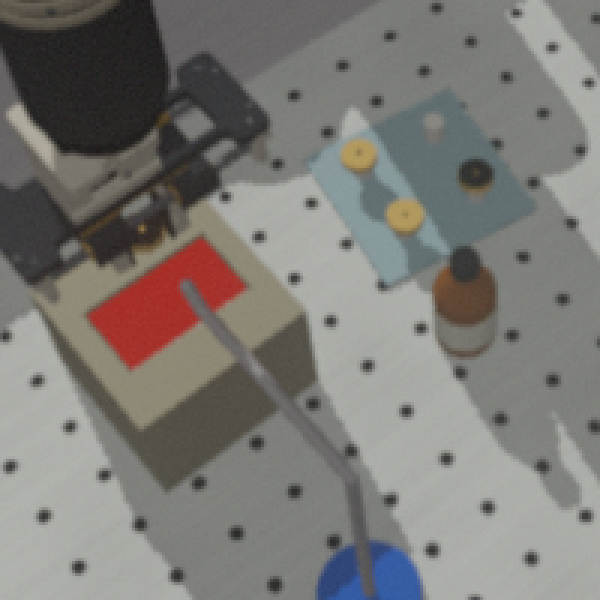

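>>> servo_tool(
  rows=[
    [[-0.001, -0.001, 0.015], [0, 0, 0], 1],
    [[0, 0, 0.025], [0, 0, 0], 1],
    [[0, 0, 0.018], [0, 0, 0], 1],
    [[0, 0, 0.01], [0, 0, 0], 1],
    [[0, 0, 0.01], [0, 0, 0], 1],
    [[0, 0, 0.01], [0, 0, 0], 1],
    [[0, 0, 0.01], [0, 0, 0], 1],
    [[0, 0, 0.01], [0, 0, 0], 1],
    [[0, 0, 0.005], [0, 0, 0], 1],
    [[0, 0, 0], [0, 0, 0], 1],
    [[0, 0, 0], [0, 0, 0], 1],
  ],
)

```text
clock: 18.5
tool_pos: [0.5287, -0.2536, 0.0826]
orientation: [-180.0, -0.0, -178.0]
force: [-3.2, 0.5, 2.9]
opening: 0.0307
```

```bash
python3 -c "
from h import *
delta((.528,-.2535,.071),-177.9)
im=optics.snapshot('wrist');cv2.imwrite('pics/w13.png',im[:,:,::-1])
im=optics.snapshot('scene');cv2.imwrite('pics/s13.png',im[150:350,130:330,::-1].repeat(3,0).repeat(3,1))
"
```

```text
now [ 0.5287 -0.2536  0.0826] [-1.8000e+02 -4.0000e-02 -1.7799e+02] F [-3.2  0.5  2.9] open 0.0307 t 18.5
shift tool [0.0007 0.0001 0.0116] shift if at goal yaw [0.0007 0.0001 0.0116] turn units [-0.    -0.006 -0.014]
```

View pics/w13.png

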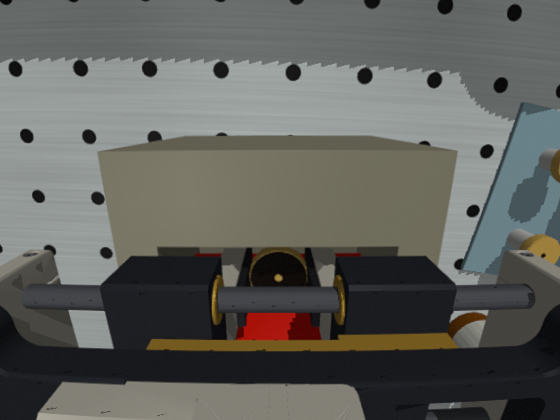

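View pics/s13.png

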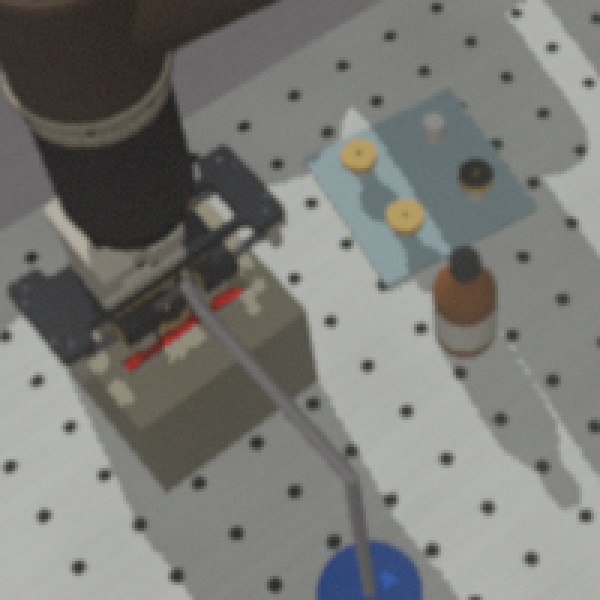

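>>> servo_tool(
  rows=[
    [[0, 0, 0.006], [0, 0, 0], 1],
    [[0, 0, 0.005], [0, 0, 0], 1],
    [[0, 0, 0.001], [0, 0, 0], 1],
    [[0, 0, 0], [0, 0, 0], 1],
    [[0, 0, 0], [0, 0, 0], 0.47],
    [[0, 0, 0], [0, 0, 0], 0.47],
    [[0, 0, 0], [0, 0, 0], 0.47],
    [[0, 0, 0], [0, 0, 0], 0.47],
    [[0, 0, 0], [0, 0, 0], 0.47],
    [[0, 0, 0], [0, 0, 0], 0.47],
    [[0, 0, 0], [0, 0, 0], 0.47],
    [[0, 0, 0], [0, 0, 0], 0.47],
  ],
)

```text
clock: 19.6
tool_pos: [0.5288, -0.2537, 0.0701]
orientation: [180.0, -0.0, -178.0]
force: [-3.0, -1.7, 1.5]
opening: 0.0465
```

```bash
python3 -c "
from h import *
delta((.528,-.2535,.071),-177.9)
im=optics.snapshot('wrist');cv2.imwrite('pics/w14.png',im[:,:,::-1])
"
```

```text
now [ 0.5288 -0.2537  0.0701] [ 1.7999e+02 -2.0000e-02 -1.7801e+02] F [-3.  -1.7  1.5] open 0.0465 t 19.6
shift tool [ 0.0008  0.0002 -0.0009] shift if at goal yaw [ 0.0008  0.0002 -0.0009] turn units [ 0.001 -0.004 -0.018]
```

View pics/w14.png

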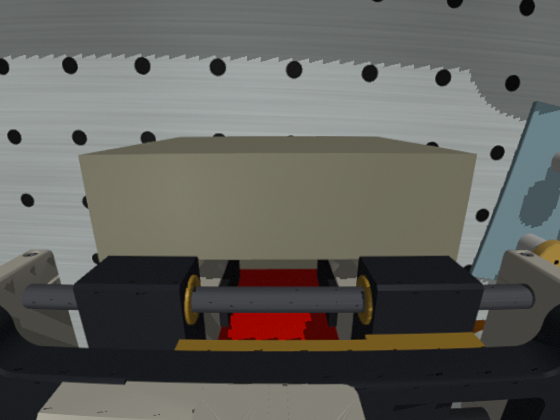

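>>> servo_tool(
  rows=[
    [[0, 0, -0.008], [0, 0, 0], 0.47],
    [[0, 0, -0.012], [0, 0, 0], 0.47],
    [[0, 0, -0.015], [0, 0, 0], 0.47],
    [[0, 0, -0.015], [0, 0, 0], 0.47],
    [[0, 0, -0.025], [0, 0, 0], 0.47],
    [[0, 0, -0.03], [0, 0, 0], 0.47],
    [[0, 0, -0.015], [0, 0, 0], 0.47],
    [[0, 0, 0], [0, 0, 0], 0.47],
  ],
)

```text
clock: 20.32
tool_pos: [0.5326, -0.2544, 0.1958]
orientation: [-179.8, 0.6, -177.9]
force: [0.6, 0.6, 0.3]
opening: 0.0468
```

```bash
python3 -c "
from h import *
delta((.5475,.0345,.19),-178)
im=optics.snapshot('wrist');cv2.imwrite('pics/w15.png',im[:,:,::-1])
"
```

```text
now [ 0.5326 -0.2544  0.1958] [-179.84    0.55 -177.94] F [0.6 0.6 0.3] open 0.0468 t 20.3167
shift tool [-0.0252  0.2882  0.0053] shift if at goal yaw [-0.025   0.2882  0.0058] turn units [-0.026  0.092  0.01 ]
```

View pics/w15.png

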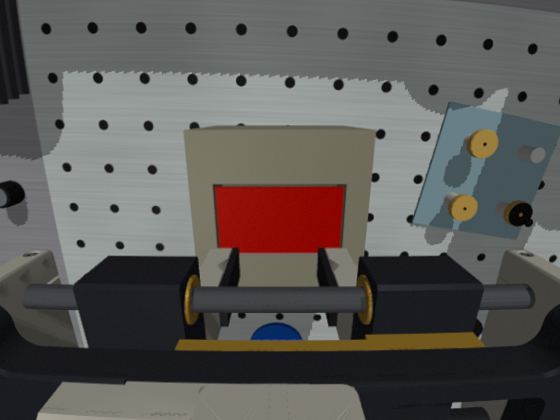

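>>> servo_tool(
  rows=[
    [[-0.001, 0.012, 0], [0, 0, 0], 0.36],
    [[-0.002, 0.026, 0], [0, 0, 0], 0.36],
    [[-0.002, 0.03, 0], [0, 0, 0], 0.36],
    [[-0.002, 0.03, 0], [0, 0, 0], 0.36],
    [[-0.002, 0.03, 0], [0, 0, 0], 0.36],
    [[-0.002, 0.03, 0], [0, 0, 0], 0.36],
    [[-0.002, 0.03, 0], [0, 0, 0], 0.36],
    [[-0.002, 0.03, 0], [0, 0, 0], 0.36],
    [[-0.002, 0.03, 0], [0, 0, 0], 0.36],
    [[-0.002, 0.024, 0.01], [0, 0, 0], 0.36],
    [[-0.002, 0.012, 0.02], [0, 0, 0], 0.36],
    [[-0.002, 0.005, 0.03], [0, 0, 0], 0.36],
    [[0, 0, 0.02], [0, 0, 0], 0.36],
    [[0, 0, 0.01], [0, 0, 0], 0.36],
    [[0, 0, 0], [0, 0, 0], 0.36],
  ],
)

```text
clock: 21.62
tool_pos: [0.5402, 0.0358, 0.0975]
orientation: [-179.9, -0.3, -178.0]
force: [-0.8, -0.8, 0.8]
opening: 0.0562
```

```bash
python3 -c "
from h import *
delta((.5475,.0345,.055),-178)
ci=optics.camera_info('wrist')
im=optics.snapshot('wrist');cv2.imwrite('pics/w16.png',im[:,:,::-1])
print(proj('wrist',[(.5475,.0345,.035)],ci))
"
```

```text
now [0.5402 0.0358 0.0975] [-179.92   -0.27 -177.99] F [-0.8 -0.8  0.8] open 0.0562 t 21.6167
shift tool [-0.0074 -0.0015  0.0425] shift if at goal yaw [-0.0072 -0.0016  0.0425] turn units [-0.014 -0.045  0.001]
[[275.62135697 233.24390556]]
```

View pics/w16.png

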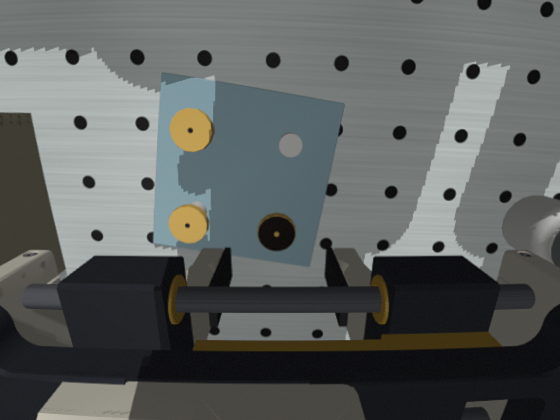

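>>> servo_tool(
  rows=[
    [[-0.005, -0.001, 0.015], [0, 0, 0], 0.36],
    [[-0.002, 0, 0.025], [0, 0, 0], 0.36],
    [[0, 0, 0.01], [0, 0, 0], 0.36],
    [[0, 0, 0], [0, 0, 0], 0.36],
    [[0, 0, 0], [0, 0, 0], 0.36],
  ],
)

```text
clock: 22.08
tool_pos: [0.5492, 0.035, 0.0509]
orientation: [-180.0, -0.0, -178.0]
force: [-1.0, 0.6, 0.8]
opening: 0.056
```

```bash
python3 -c "
from h import *
delta((.5472,.0347,.015),-178)
"
```

```text
now [0.5492 0.035  0.0509] [-179.98   -0.   -178.01] F [-1.   0.6  0.8] open 0.056 t 22.0833
shift tool [ 0.002  -0.0002  0.0359] shift if at goal yaw [ 0.002  -0.0002  0.0359] turn units [-0.003 -0.001 -0.001]
```

>>> servo_tool(
  rows=[
    [[0.002, 0, 0.01], [0, 0, 0], 0.36],
    [[0, 0, 0.015], [0, 0, 0], 0.36],
    [[0, 0, 0.008], [0, 0, 0], 0.36],
    [[0, 0, 0.002], [0, 0, 0], 0.36],
    [[0, 0, 0], [0, 0, 0], 0.36],
    [[0, 0, 0], [0, 0, 0], 0.6],
    [[0, 0, 0], [0, 0, 0], 1],
    [[0, 0, 0], [0, 0, 0], 1],
    [[0, 0, 0], [0, 0, 0], 1],
    [[0, 0, 0], [0, 0, 0], 1],
    [[0, 0, 0], [0, 0, 0], 1],
    [[0, 0, 0], [0, 0, 0], 1],
    [[0, 0, 0], [0, 0, 0], 1],
  ],
)

```text
clock: 23.17
tool_pos: [0.5473, 0.0352, 0.0156]
orientation: [180.0, 0.0, -178.0]
force: [-0.8, 0.9, 5.7]
opening: 0.0302
```

>>> servo_tool(
  rows=[
    [[0, 0, -0.01], [0, 0, 0], 1],
    [[0, 0, -0.02], [0, 0, 0], 1],
    [[0, 0, -0.035], [0, 0, 0], 1],
    [[0, 0, -0.035], [0, 0, 0], 1],
    [[0, 0, -0.035], [0, 0, 0], 1],
    [[0, 0, -0.035], [0, 0, 0], 1],
    [[0, 0, -0.01], [0, 0, 0], 1],
    [[0, 0, 0], [0, 0, 0], 1],
    [[0, 0, 0], [0, 0, 0], 1],
  ],
)

```text
clock: 23.92
tool_pos: [0.5468, 0.0352, 0.1958]
orientation: [179.9, 0.1, -178.0]
force: [-0.9, -0.4, -1.0]
opening: 0.0306
```

```bash
python3 -c "
from h import *
delta((.528,-.2535,.19),-177.9)
ci=optics.camera_info('wrist')
im=optics.snapshot('wrist');cv2.imwrite('pics/w17.png',im[:,:,::-1])
"
```

```text
now [0.5468 0.0352 0.1958] [ 1.7995e+02  6.0000e-02 -1.7802e+02] F [-0.9 -0.4 -1. ] open 0.0306 t 23.9167
shift tool [ 0.0288 -0.2878  0.0055] shift if at goal yaw [ 0.0294 -0.2878  0.0058] turn units [ 0.009  0.011 -0.02 ]
```

View pics/w17.png

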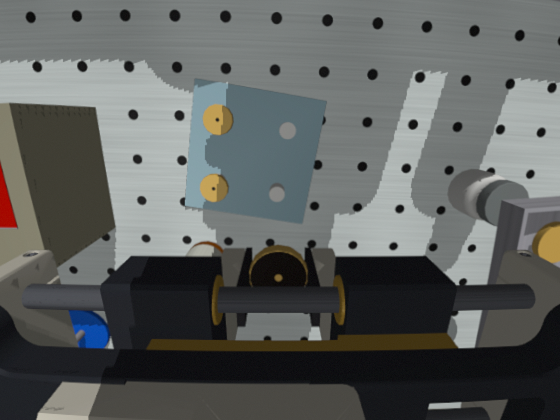

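Both pillars on the right are empty and the second blank is held. I carry it over to the slot.

>>> servo_tool(
  rows=[
    [[0.001, -0.012, 0], [0, 0, 0], 1],
    [[0.003, -0.026, 0], [0, 0, 0], 1],
    [[0.003, -0.03, 0], [0, 0, 0], 1],
    [[0.003, -0.03, 0], [0, 0, 0], 1],
    [[0.003, -0.03, 0], [0, 0, 0], 1],
    [[0.003, -0.03, 0], [0, 0, 0], 1],
    [[0.003, -0.03, 0], [0, 0, 0], 1],
    [[0.003, -0.03, 0], [0, 0, 0], 1],
    [[0.003, -0.03, 0], [0, 0, 0], 1],
    [[0.002, -0.022, 0], [0, 0, 0], 1],
    [[0.001, -0.012, 0], [0, 0, 0], 1],
    [[0, -0.006, 0], [0, 0, 0], 1],
    [[0, 0, 0], [0, 0, 0], 1],
    [[0, 0, 0], [0, 0, 0], 1],
  ],
)

```text
clock: 25.13
tool_pos: [0.5287, -0.2534, 0.1945]
orientation: [180.0, -0.1, -178.0]
force: [0.8, 1.2, -1.0]
opening: 0.0306
```

```bash
python3 -c "
from h import *
delta((.5285,-.2535,.13),-177.9)
"
```

```text
now [ 0.5287 -0.2534  0.1945] [ 1.7997e+02 -7.0000e-02 -1.7803e+02] F [ 0.8  1.2 -1. ] open 0.0306 t 25.1333
shift tool [ 0.0002 -0.0002  0.0645] shift if at goal yaw [ 0.0003 -0.0001  0.0645] turn units [ 0.004 -0.011 -0.021]
```

>>> servo_tool(
  rows=[
    [[0, 0, 0.015], [0, 0, 0], 1],
    [[0, 0, 0.025], [0, 0, 0], 1],
    [[0, 0, 0.018], [0, 0, 0], 1],
    [[0, 0, 0.01], [0, 0, 0], 1],
    [[0, 0, 0.01], [0, 0, 0], 1],
    [[0, 0, 0.01], [0, 0, 0], 1],
    [[0, 0, 0.01], [0, 0, 0], 1],
    [[0, 0, 0.01], [0, 0, 0], 1],
    [[0, 0, 0.008], [0, 0, 0], 1],
    [[0, 0, 0.006], [0, 0, 0], 1],
    [[0, 0, 0.002], [0, 0, 0], 1],
    [[0, 0, 0], [0, 0, 0], 1],
    [[0, 0, 0], [0, 0, 0], 1],
  ],
)

```text
clock: 26.22
tool_pos: [0.5286, -0.2536, 0.0713]
orientation: [180.0, -0.0, -178.0]
force: [-3.1, -0.2, 1.8]
opening: 0.0307
```

>>> servo_tool(
  rows=[
    [[0, 0, 0], [0, 0, 0], 0.47],
    [[0, 0, 0], [0, 0, 0], 0.47],
    [[0, 0, 0], [0, 0, 0], 0.47],
    [[0, 0, 0], [0, 0, 0], 0.47],
    [[0, 0, 0], [0, 0, 0], 0.47],
    [[0, 0, 0], [0, 0, 0], 0.47],
    [[0, 0, 0], [0, 0, 0], 0.47],
    [[0, 0, 0], [0, 0, 0], 0.47],
  ],
)

```text
clock: 26.88
tool_pos: [0.529, -0.2537, 0.0712]
orientation: [180.0, -0.0, -178.0]
force: [-3.5, -0.4, 2.7]
opening: 0.0466
```

```bash
python3 -c "
from h import *
im=optics.snapshot('wrist');cv2.imwrite('pics/w18.png',im[:,:,::-1])
"
```

```text
(no output)
```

View pics/w18.png

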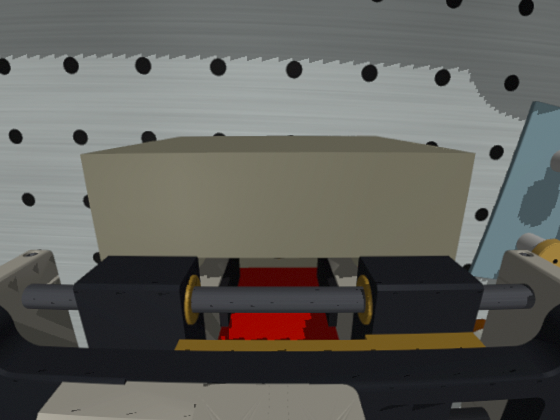

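>>> servo_tool(
  rows=[
    [[0, 0, -0.008], [0, 0, 0], 0.47],
    [[0, 0, -0.012], [0, 0, 0], 0.47],
    [[0, 0, -0.015], [0, 0, 0], 0.47],
    [[0, 0, -0.015], [0, 0, 0], 0.47],
    [[0, 0, -0.025], [0, 0, 0], 0.47],
    [[0, 0, -0.03], [0, 0, 0], 0.47],
    [[0, 0, -0.03], [0, 0, 0], 0.47],
    [[0, -0.01, -0.02], [0, 0, 0], 0.47],
    [[0.005, -0.03, -0.01], [0, 0, 0], 0.47],
    [[0.01, -0.04, 0], [0, 0, 0], 0.47],
    [[0.01, -0.04, 0], [0, 0, 0], 0.47],
    [[0.01, -0.04, 0], [0, 0, 0], 0.47],
    [[0.01, -0.03, 0], [0, 0, 0], 0.47],
    [[0, 0, 0], [0, 0, 0], 0.47],
    [[0, 0, 0], [0, 0, 0], 0.47],
    [[0, 0, 0], [0, 0, 0], 0.47],
  ],
)

```text
clock: 28.27
tool_pos: [0.4912, -0.4454, 0.2366]
orientation: [-180.0, 0.1, -178.0]
force: [0.1, 1.2, -0.4]
opening: 0.0463
```

```bash
python3 -c "
from h import *
o=telemetry.get_obs();print(o['clock'],o['tool_pos'],o['qvel'].max())
for n in ('scene','top'):
  im=optics.snapshot(n);cv2.imwrite(f'pics/{n}20.png',im[:,:,::-1])
"
```

```text
28.2667 [ 0.49116081 -0.4453619   0.2365812 ] 1.4118570583703447
```

View pics/scene20.png

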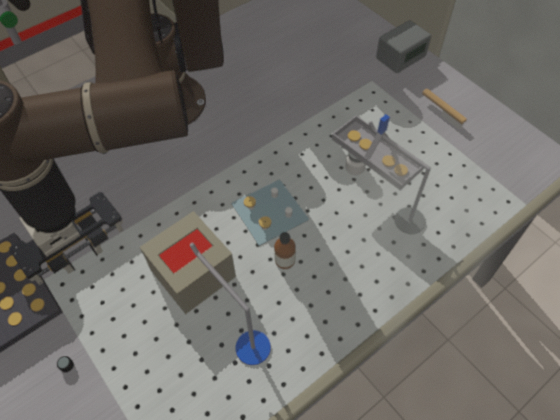

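View pics/top20.png

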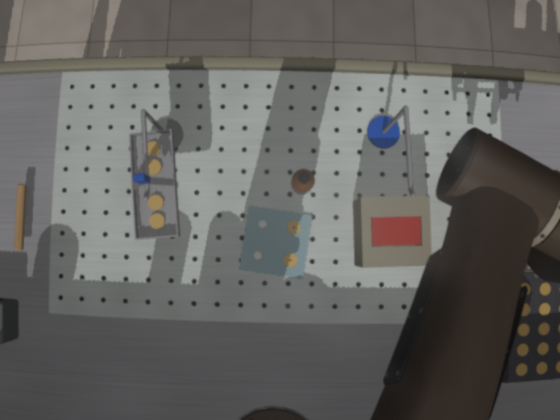

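```bash
python3 -c "
from h import *
for n in ('top','scene'):
  for k in ('0','20'):
    im=cv2.cvtColor(cv2.imread(f'pics/{n}{k}.png'),cv2.COLOR_BGR2RGB)
    g=[b[0] for b in blobs(im,(10,90,80),(28,255,255),40) if (280<b[0][0]<310 and n=='top' and b[0][1]>170) or (n=='scene' and 240<b[0][0]<295 and b[0][1]<260)]
    print(n,k,g,[b[0] for b in blobs(im,(105,150,50),(128,255,255),15)])
a,_=tri((139.5,178.5),(384.5,117));print(a)
i=cv2.imread('pics/top20.png');cv2.imwrite('pics/t20z.png',cv2.resize(i[100:250,120:190],None,fx=4,fy=4))
"
```

```text
top 0 [[302.6, 186.2], [293.1, 228.0], [290.0, 259.8]] [[376.3, 126.9], [417.0, 174.3]]
top 20 [[301.3, 186.6], [290.3, 259.7]] [[381.6, 129.6], [138.6, 177.5]]
scene 0 [[249.2, 201.5], [264.8, 221.8], [282.6, 248.2]] [[199.3, 246.2], [253.0, 348.4]]
scene 20 [[249.1, 201.5], [264.5, 221.8], [283.8, 248.6]] [[384.4, 117.9], [253.2, 349.1]]
[0.6155802  0.25714146 0.27656533]
```

View pics/t20z.png

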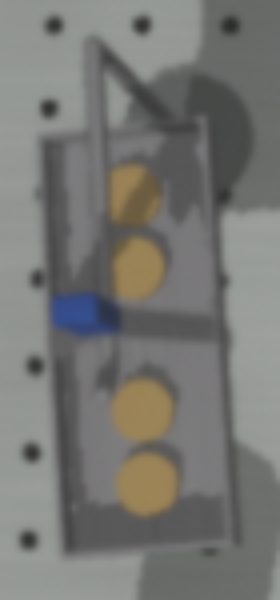

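```bash
python3 -c "
from h import *
print(ctrl.close_job())"
```

```text
the job is handed in; nothing more can be done
None
```

The job is done and handed in at about 28 s of the 72 s; `close_job` gave no verdict.

- **Basket:** I lifted it off hook A, carried it across level without setting it down, and hung it on hook B.
    - The last pictures show it hanging level. A two-view fix puts its tab at about (0.616, 0.257), a few millimetres from my estimate of hook B's seat at (0.619, 0.253).
    - On seating I read a brief side force of about 3 N, and it was gone once the fingers opened.
- **Scorched blanks:** I took both one at a time and dropped each through the flap, held open at about 49 mm below the box top.
    - After each drop the gripper was empty, and later pictures show their two pillars bare and the flap shut.
    - I could not see inside the box, so that they lie at rest in it is inferred.
    - Both gripped at 30.6 mm instead of the nominal 32 mm, but held firmly.
- **Left alone:** The two good blanks are within 0.3 px of their start in the scene view. In the top view the colour mask missed one of them after the lighting on it changed. The bottle's coloured blob shifted by about 1 px between pictures, and the jar looks unmoved, though I did not measure it. The arm was clear of everything when I handed in.
- **Camera disagreement:** The scene and top cameras disagreed by about 6 mm in x. I used positions between the two, which the wrist camera confirmed.

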